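Blank off a blower port and latch its clamp ring

ROBOT

A 6-joint arm with a two-finger parallel gripper is mounted at the origin on the work surface. World frame = base frame: x ahead of the robot, y to its left, z up, the work surface at z = 0. Lengths are in m, angles in rad, forces in N, time in s.
With the tool pointing down it reaches from about 0.375 to 0.9 m from the base axis. Payload 3.1 kg.
Tool frame: the origin (TCP) lies where the fingers leave the gripper's body, on its centre line; the fingertips stand manip.tip_reach ahead of it and the grasp point (between the pads) lies 54 mm ahead of it (manip.tip_reach is the distance from the TCP to the fingertips, in m); z points along the fingers, y is the direction in which the jaws open and shut (so a half turn about z gives the same grasp; the last joint's range is limited). The gripper opens to 85 mm and grips with 20 to 120 N. Pads are 22 mm wide; open, the fingers measure 114 mm over their backs; the gripper's body (76 mm by 85 mm) begins 54 mm behind the grasp point. The pads swing forward as they close: fully open they stand 13 mm farther back than shut.
Start: joints at [-1.472, 0.527, 1.433, -0, 1.181, -0.178], TCP at [0.171, -0.601, 0.304] pointing down, gripper open.
Joint ranges: [-3.08, 3.08], [-0.75, 2.2], [0.22, 2.44], [-1.43, 4.57], [0, 2.65], [-2.85, 2.85]. Speed limits (rad/s): [2.79, 2.79, 3.14, 3.14, 3.14, 3.14].

INTERFACE

Orientations are given as a unit quaternion [x, y, z, w].
In Python, from station import manip, cams, order gives the robot as it stands. The module is installed in compiled form; this text tells all that it offers.
- The arm moves only by the tool drive_tool, never from a script. Its arguments are lists of equal length, an entry for each row: "linear": the shift along the tool's x, y, z in mm, a list of three; "rot": the turn, a rotation vector about the tool's x, y, z in degrees, a list of three; "hand": the finger opening in mm, from 0 to 85.4. A call has 1 to 20 rows; each row shifts and turns the pose as measured when the row begins, along the tool's axes as they then stand; what a row does not reach is not made up. A row lasts 1/12 s, in which the tool goes at most 41.7 mm and 7.16 degrees, less where a joint would pass 70% of its speed; a pose out of reach is approached as far as the arm can. A call with a gripper value outside its range is refused whole. The fingers move at their own pace and stop on an object; "force" is the grip in N (left out, the last holds). Time passes only in rows, so rows that do not move let the fingers close. It gives the time, the measured TCP pose, the force and the opening at its end, in the units of the state.
- manip.sense(): the state, without advancing time (a new reading comes with each control period).
- cams.snapshot(name): name is "side" or "top"; returns the picture (420x560x3 uint8, red, green, blue); there is no depth.
- cams.camera_model(name): a dict with "vfov" (degrees; the focal length in pixels is half the picture's height over the tangent of half this angle, whatever the lens; pixels are square), "cx", "cy" (the principal point, pixels), "rvec" (rotation vector, rad) and "tvec" (3), from world to camera coordinates, as OpenCV has them. Camera axes: x right, y down, z forward; pixel columns grow to the right and rows downward; lengths in m; the calibration is good to about 2 mm. A picture is of the moment at which its call begins. camera_model takes no time and is no camera call.
- order.sign_off(): hands the job in, once; it reports no verdict.
Trained networks look in the newest picture that a camera, given by its name, has taken for a name from the list of things; names that differ only in an ending like _2 or _b are one class to them, and where a whole thing is asked for, a point or a joint stands for the part that bears it (a point fixed in the world has none). Each returns a list of dicts, best first, with "score" (0 to 1); they miss things now and then, are a little off and sometimes report something else, mostly with a low value. They report only what shows in the picture. A call takes as long as a camera call. They do not tell look-alikes from the thing itself.
- cams.regions_of(label, camera): "pixels" (420x560 bool, what is visible of it) and "rect" ([left, top, right, bottom] in pixels, round what is visible of it).
- cams.spot_point(label, camera): "at" ([column, row] in pixels: a listed point, or the origin of a listed thing).
The state is a dict: "t": time; "q": joint angles; "qd": joint speeds; "tau": joint torques, N m; "tcp_pos": TCP position; "tool_rot": TCP orientation; "force": force on the tool from outside, world axes, zero at the start; "ft_torque": the same for the moment, N m; "finger_gap": opening from 0.0 (shut) to 1.0 (fully open).
Only numpy, scipy, OpenCV 4.12 (cv2) and the standard library are available. Lean on these libraries where they do the work, as an engineer would, in place of code of your own. Each camera call takes 0.05 s, during which the arm holds its last target. There are 200 camera calls.

TASK

Close off the blower's upright port for shipping: gently set (do not drop) the matching flanged cap (the wider of the two steel caps) flange down on the port and let go of it, swing both halves of the hinged clamp ring fully shut around the two flanges, then swing the hook latch fully home over the catch stud so that the ring stays shut. Leave the smaller cap, the bottle and the carton where they stand, and finish with the arm clear of everything.

Things in the scene. Friction and masses are not known exactly. Their poses are not given: they have to be found in the camera images.
- port (a point): centre of the top face of the bolted-down blower's upright steel port flange (64 mm wide, 7 thick), where the flanges meet, 110 mm above the bench. A chamfered spigot (27 mm wide, 6 high) on it enters the cap. Axes: z up; -x to the blower's front, towards the robot, where ring and latch close; hinge and motor (top 93 mm above the bench) at +x. Heights below are over this face
- cap_mid (a point): loose plain steel cap to be fitted, 0.25 kg (varies by a third): round stem 40 mm wide on a flange 64 mm wide, 7 thick; closed top, 57 mm high in all, standing flange down on the bench. The point is on its axis, 28.5 mm above its underside. A recess in the underside, 32 mm wide, 7 deep, goes over the spigot with about 2.5 mm play all round
- ring_hinge (a point): vertical hinge pin of both ring halves, 52 mm behind (+x of) the port axis, at the flange face's height; its head ends 20 mm higher. The aluminium halves are channels 26 mm high; the shut ring is 87 mm wide outside, about 50 mm inside its upper lip, its top 14.5 mm above the face. The cap can go down only while both halves stand open
- left_pin (a point): grip point, 40 mm above the flange face, on the upright black handle pin of the left ring half (on the port's +y side). The pin is 12 mm wide and stands clear from 14.5 to 60 mm above the face. When shut it is at x -43, y +36 mm from the port in the port's axes. It turns about ring_hinge at 101.6 mm radius
- right_pin (a point): the same on the right ring half (the port's -y side); when shut at x -43 mm, y -36 mm from the port centre
- latch_pin (a point): grip point, 40 mm above the flange face, on the upright steel pin of the hook latch, which the right ring half carries. The pin is 10 mm wide and stands clear from 13 to 60 mm above the face. In the latch's frame it is at x -24, y +36 mm from latch_pivot (43.3 mm radius); with ring and latch shut at x -86, y +20 mm from the port
- latch_pivot (a point): vertical pivot of the hook latch on the right half's front lug; with the ring shut at x -62, y -16 mm from the port. The hook passes round the outside of a short catch stud, 8 mm wide, on the left half's front lug (at x -62, y +12 mm when shut) and holds the halves together; it goes home only when both halves are shut
- left_half (a joint): left ring half, rad: 0 is fully shut (a stop), grows as it opens (clockwise seen from above), to 1.6. Stays where it is left; takes about 1 N at the pin
- right_half (a joint): right ring half, rad: 0 is fully shut (a stop), grows as it opens (counter-clockwise seen from above), to 1.6. Stays where it is left; about 1 N at the pin
- latch (a joint): hook latch, rad, relative to the right half: 0 is fully home over the catch stud (a stop), grows as it opens (counter-clockwise seen from above), to 2.2. Stays where it is left; about 1 N at the pin
- small_cap: bystander, loose steel cap of a smaller size: flange 44 mm across, stem 26 mm across, 45 mm high, upright; origin at the centre of its underside
- bottle: bystander, loose upright white plastic bottle, 56 mm across, 160 mm high; origin at the centre of its underside
- carton: bystander, loose shut cardboard carton 60 x 60 mm, 80 mm high; origin at the centre of its underside
There are look-alikes about, which are no part of the job. Leave any blue or turquoise look-alike of the part that bears cap_mid alone.

How it is judged:
On the way, in this order (a step that is already met when the one before it is completed fails the run):
1. the wider cap is seated on the port's flange and let go, the ring still open (horizontal distance between cap_mid and port below 0.005 m and z of cap_mid in the frame of port between 0.0255 and 0.0325 m and angle between cap_mid's own z axis and vertical below 0.08 rad and contact force between the fingers and cap below 0.5 N), for 0.2 s.
2. both ring halves are shut around the flanges, with the cap still seated (horizontal distance between cap_mid and port below 0.005 m and z of cap_mid in the frame of port between 0.0255 and 0.0325 m and angle between cap_mid's own z axis and vertical below 0.08 rad and value of joint each of left_half, right_half below 0.06 rad), for 0.2 s.
3. the latch is home over the catch stud, with the ring shut (all of step 2 and value of joint latch below 0.12 rad), for 0.2 s.
At the end, for the whole second after the job is handed in: The wider cap sits upright (within 0.08 rad) and at rest on the port, its axis within 5 mm of the port's and its flange down on the port flange (within 3.5 mm), each ring half within 0.06 rad of shut and the latch within 0.12 rad of home (all of step 3 and linear speed of cap below 0.02 m/s); the robot touches nothing.
It fails at once if the smaller cap is shifted by more than 30 mm or tipped (distance of small_cap from where it was at the start of the episode above 0.03 m or angle between small_cap's own z axis and vertical above 0.4 rad).
It fails at once if the bottle is shifted by more than 30 mm or tipped (distance of bottle from where it was at the start of the episode above 0.03 m or angle between bottle's own z axis and vertical above 0.4 rad).
It fails at once if the carton is shifted by more than 30 mm or tipped (distance of carton from where it was at the start of the episode above 0.03 m or angle between carton's own z axis and vertical above 0.4 rad).
It fails at once if the cap is dropped (let go and falling faster than 0.5 m/s) (contact force between the fingers and cap below 0.5 N and linear speed of cap above 0.5 m/s).
It fails at once if the cap is slammed on the port (over 60 N) (contact force between cap and blower above 60 N).
It also fails if it takes over 72 s, if anything falls off the work surface, if the arm or the gripper's body presses on something with over 40 N, if the wrist force passes 120 N, or if a joint passes its speed limit or range.

## Working session

There is one attempt and no reset: what is moved stays moved. The work goes in short steps, Python scripts to look and compute and a tool call to move; the robot and the scene stay as the last step left them, time stands still between calls to the robot, and variables do not carry over. Pictures are saved under pics/ and viewed, about 8 in all and at most 12, crops included, and the job is handed in when it is done.

Besides the shell and the picture viewer there is one more tool, called after "Request:" as name(argument=value, ...) on one line, values as JSON. drive_tool: Moves the arm, as the interface text tells. Its arguments: {"type":"object","properties":{"linear":{"type":"array","items":{"type":"array","items":{"type":"number"}}},"rot":{"type":"array","items":{"type":"array","items":{"type":"number"}}},"hand":{"type":"array","items":{"type":"number"}},"force":{"type":"number"}},"required":["linear","rot","hand"]}

```bash
mkdir -p pics; cat > h.py <<'E'
import numpy as np, cv2
from station import manip, cams, order
def cam(n):
    m=cams.camera_model(n); f=210/np.tan(np.radians(m['vfov'])/2)
    K=np.array([[f,0,m['cx']],[0,f,m['cy']],[0,0,1.]])
    return K,np.array(m['rvec'],float),np.array(m['tvec'],float),m
def proj(n,P):
    K,r,t,_=cam(n); return cv2.projectPoints(np.array(P,float).reshape(-1,1,3),r,t,K,None)[0].reshape(-1,2)
def ray(n,uv):
    K,r,t,_=cam(n); R=cv2.Rodrigues(r)[0]
    return -R.T@t, R.T@np.linalg.inv(K)@np.array([uv[0],uv[1],1.])
def atz(n,uv,z):
    c,d=ray(n,uv); return c+d*(z-c[2])/d[2]
def tri(a,b):
    (c1,d1),(c2,d2)=ray('side',a),ray('top',b); d1/=np.linalg.norm(d1);d2/=np.linalg.norm(d2)
    s=np.linalg.lstsq(np.c_[d1,-d2],c2-c1,rcond=None)[0]
    p,q=c1+s[0]*d1,c2+s[1]*d2; return (p+q)/2,np.linalg.norm(p-q)
E
python3 - <<'E'
from h import *
np.set_printoptions(precision=3,suppress=True)
ims=[]
for n in('top','side'):
    im=cams.snapshot(n); cv2.imwrite(f'pics/{n}0.png',im[...,::-1]); 
    print(n,cam(n)[3], ray(n,(280,210)))
Z=dict(port=.11,cap_mid=.0285,ring_hinge=.11,left_pin=.15,right_pin=.15,latch_pin=.15,latch_pivot=.11,small_cap=0,bottle=0,carton=0)
for l,z in Z.items():
    for n in('top','side'):
        for d in cams.spot_point(l,n)[:3]:
            print(l,n,np.array(d['at']),round(d['score'],2),atz(n,d['at'],z))
print(manip.sense(),manip.tip_reach)
E
```

```text
top {'vfov': 54.18979136480861, 'cx': 277.1335696943868, 'cy': 209.63092540096045, 'rvec': array([ 2.16 , -2.15 ,  0.074]), 'tvec': array([0.019, 0.577, 0.938])} (array([ 0.48 , -0.009,  0.991]), array([ 0.099,  0.024, -0.995]))
side {'vfov': 49.242628198208266, 'cx': 278.09075445241524, 'cy': 225.5759974094729, 'rvec': array([ 0.985, -2.334,  1.196]), 'tvec': array([0.384, 0.327, 0.878])} (array([-0.091,  0.644,  0.776]), array([ 0.581, -0.59 , -0.561]))
port top [309.5 215.8] 0.9 [ 0.555 -0.051  0.11 ]
port side [287.8 217.7] 0.75 [ 0.561 -0.047  0.11 ]
cap_mid top [130.7 170.6] 0.87 [0.67  0.375 0.028]
cap_mid top [176.5 217.8] 0.76 [0.557 0.26  0.028]
cap_mid top [133.9 212.5] 0.67 [0.569 0.363 0.028]
cap_mid side [195.3 298.7] 0.96 [0.562 0.249 0.028]
cap_mid side [148.3 324.6] 0.69 [0.568 0.367 0.028]
cap_mid side [122.8 300.1] 0.58 [0.671 0.369 0.028]
ring_hinge top [318.  192.3] 0.68 [ 0.606 -0.069  0.11 ]
ring_hinge top [274.1 175.5] 0.56 [0.643 0.026 0.11 ]
ring_hinge side [280.  207.4] 0.69 [ 0.608 -0.065  0.11 ]
ring_hinge side [322.5 191.9] 0.39 [ 0.582 -0.204  0.11 ]
le
[... 825 characters left out ...]
]
small_cap side [287.6 217.3] 0.55 [ 0.671 -0.162  0.   ]
bottle top [403.8 254.1] 0.77 [ 0.474 -0.28   0.   ]
bottle side [369.8 229.9] 0.58 [ 0.465 -0.287  0.   ]
carton top [437.2 212.6] 0.96 [ 0.574 -0.361  0.   ]
carton side [355.8 204.7] 0.66 [ 0.573 -0.362  0.   ]
{'t': 1.1, 'q': array([-1.473,  0.527,  1.433,  0.   ,  1.181, -0.178]), 'qd': array([-0.   , -0.002, -0.   , -0.001,  0.001, -0.   ]), 'tau': array([ -0.   , -44.234, -17.842,  -0.   ,   0.001,  -0.   ]), 'tcp_pos': array([ 0.171, -0.601,  0.304]), 'tool_rot': array([0.99 , 0.138, 0.   , 0.   ]), 'force': array([-0.142, -0.771, -0.418]), 'ft_torque': array([-0.016,  0.021, -0.012]), 'finger_gap': 0.9972874087153795} 0.0726
```

View pics/top0.png

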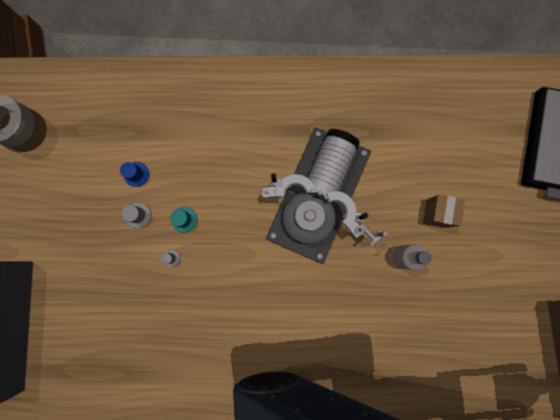

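View pics/side0.png

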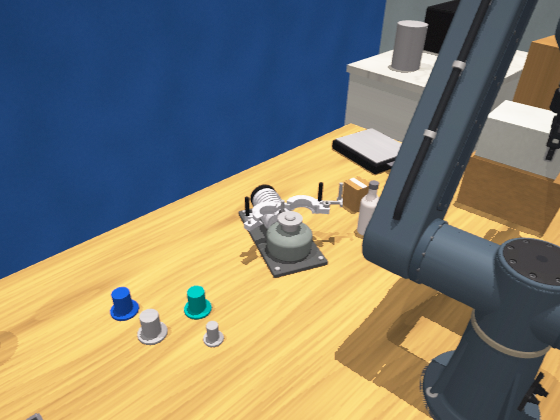

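```bash
cat >> h.py <<'E'
def R2(a): c,s=np.cos(a),np.sin(a); return np.array([[c,-s],[s,c]])
def model(x):
    px,py,yaw,l,r,t=x; h=np.array([.052,0])
    L=h+R2(-l)@(np.array([-.043,.036])-h)
    Rr=R2(r); Rp=h+Rr@(np.array([-.043,-.036])-h); pv=h+Rr@(np.array([-.062,-.016])-h)
    la=pv+Rr@R2(t)@np.array([-.024,.036])
    W=lambda p,z:np.r_[np.array([px,py])+R2(yaw)@p,z]
    return dict(port=W(np.zeros(2),.11),ring_hinge=W(h,.11),left_pin=W(L,.15),right_pin=W(Rp,.15),latch_pivot=W(pv,.11),latch_pin=W(la,.15))
def fit(obs,x0,free=range(6)):
    from scipy.optimize import least_squares
    free=list(free)
    def full(v): x=np.array(x0,float); x[free]=v; return x
    def f(v):
        m=model(full(v)); return np.concatenate([proj(n,m[l])[0]-uv for l,n,uv in obs])
    s=least_squares(f,np.array(x0,float)[free],loss='soft_l1'); return full(s.x),s.fun.reshape(-1,2)
E
python3 - <<'E'
from h import *
np.set_printoptions(precision=4,suppress=True)
obs=[('port','top',(309.5,215.8)),('port','side',(287.8,217.7)),('ring_hinge','top',(318,192.3)),('ring_hinge','side',(280,207.4)),
('left_pin','top',(274.2,176)),('left_pin','side',(246.1,206.4)),('right_pin','top',(363.5,214.3)),('right_pin','side',(323,189.9)),
('latch_pin','top',(380.3,233.9)),('latch_pin','side',(338.4,190.7)),('latch_pivot','top',(358.7,227.9)),('latch_pivot','side',(325.7,204.8))]
x,res=fit(obs,[.558,-.049,-.35,1.2,1.2,1.5]); print(x); 
for o,r in zip(obs,res): print(o[:2],r)
m=model(x); print(m)
cm,e=tri((148.3,324.6),(133.9,212.5)); print('cap',cm,e)
th=np.linspace(0,2*np.pi,40)
C=lambda c,r,z:np.c_[c[0]+r*np.cos(th),c[1]+r*np.sin(th),0*th+z]
P=[]
for n,(a,b) in dict(top=((110,150),(255,160)),side=((95,270),(225,170))).items():
    im=cv2.imread(f'pics/{n}0.png')
    k=4; 
    for (u,v) in(a,b):
        w,hh=(100,75) if (u,v)==a else (140,105)
        k=400/w; c=cv2.resize(im[v:v+hh,u:u+w],(400,300),interpolation=cv2.INTER_CUBIC)
        for pts in([C(cm,.032,.0),C(cm,.02,.057)] if (u,v)==a else [C(m['port'],.032,.11)]):
            for q in(proj(n,pts)+.5-(u,v))*k: cv2.circle(c,tuple(int(i) for i in q),1,(0,0,255),-1)
        if (u,v)==b:
            for p in m.values():
                q=(proj(n,p)[0]+.5-(u,v))*k; cv2.circle(c,tuple(int(i) for i in q),2,(0,255,0),-1)
        P.append(c)
cv2.imwrite('pics/m1.png',np.vstack([np.hstack(P[:2]),np.hstack(P[2:])]))
E
```

```text
[ 0.5583 -0.0498 -0.3908  1.0967  1.0791  1.5567]
('port', 'top') [-0.436  -1.3426]
('port', 'side') [ 1.6566 -0.0528]
('ring_hinge', 'top') [0.2077 0.0251]
('ring_hinge', 'side') [ 1.5674 -0.4174]
('left_pin', 'top') [-1.8373  0.1879]
('left_pin', 'side') [-0.1279 -2.3296]
('right_pin', 'top') [-0.6355 -0.2181]
('right_pin', 'side') [-3.6086 -0.7736]
('latch_pin', 'top') [1.594  0.0986]
('latch_pin', 'side') [ 2.2792 -0.8749]
('latch_pivot', 'top') [-0.548   0.6148]
('latch_pivot', 'side') [-0.3086  1.8027]
{'port': array([ 0.5583, -0.0498,  0.11  ]), 'ring_hinge': array([ 0.6064, -0.0696,  0.11  ]), 'left_pin': array([0.6344, 0.0281, 0.15  ]), 'right_pin': array([ 0.5559, -0.1577,  0.15  ]), 'latch_pivot': array([ 0.5285, -0.1543,  0.11  ]), 'latch_pin': array([ 0.5154, -0.1956,  0.15  ])}
cap [0.57   0.3651 0.0255] 0.0023996001507510653
```

View pics/m1.png

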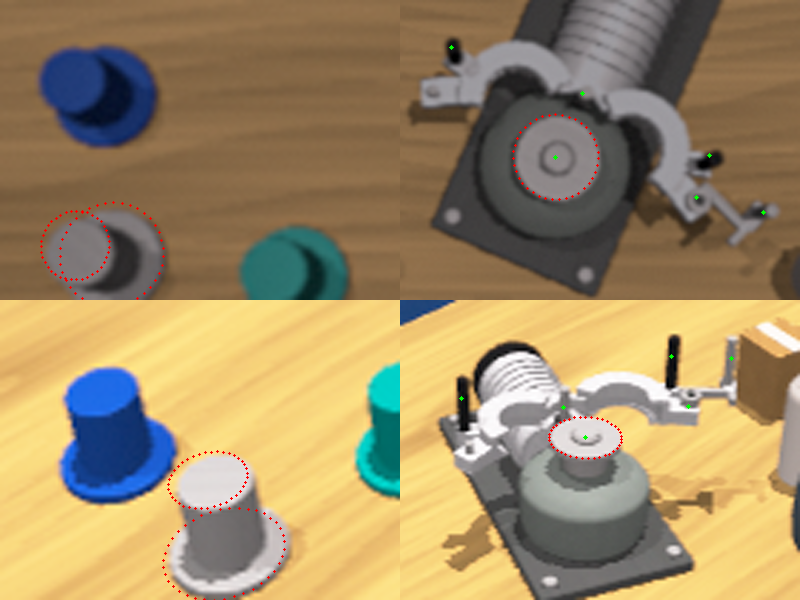

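The top view shows blue (131,171), turquoise (177,218), wide grey (134,213) and small grey (171,258). The wide grey steel cap fits the description: it is uncoloured and wider than the small one. The crop confirms this, and the red port outline and green pin dots sit on the port and pins.

Request:
drive_tool(linear=[[28,-25.6,0],[28,-25.6,0],[28,-25.6,0],[28,-25.6,0],[28,-25.6,0],[28,-25.6,0],[28,-25.6,0],[28,-25.6,0],[28,-25.6,0],[28,-25.6,0],[28,-25.6,0],[28,-25.6,0],[28,-25.6,0],[28,-25.6,0]], rot=[[0,0,0],[0,0,0],[0,0,0],[0,0,0],[0,0,0],[0,0,0],[0,0,0],[0,0,0],[0,0,0],[0,0,0],[0,0,0],[0,0,0],[0,0,0],[0,0,0]], hand=[85,85,85,85,85,85,85,85,85,85,85,85,85,85], force=40)

```text
t: 2.27
tcp_pos: [0.4594, -0.1416, 0.3017]
tool_rot: [0.992, 0.129, 0.002, 0.008]
force: [0.6, -0.8, -0.5]
finger_gap: 0.997
```

```bash
cat >> h.py <<'E'
from scipy.spatial.transform import Rotation as Ro
from scipy.optimize import minimize
def st():
    s=manip.sense(); R=Ro.from_quat(s['tool_rot']); 
    print('t',round(s['t'],2),'tcp',s['tcp_pos'].round(4),'F',s['force'].round(1),'gap',round(s['finger_gap']*85.4,1),'q',s['q'].round(2),'yaxis',R.as_matrix()[:,1].round(3),'z',R.as_matrix()[:,2].round(3)); return s
def go(P):
    s=manip.sense(); R=Ro.from_quat(s['tool_rot']).as_matrix()
    d=R.T@(np.array(P)-s['tcp_pos'])*1000; print('tool mm',d.round(1),'norm',np.linalg.norm(d).round(0)); return d
th=np.linspace(0,2*np.pi,60)
def ring(c,r,z): return np.c_[c[0]+r*np.cos(th),c[1]+r*np.sin(th),0*th+z]
def sil(n,c,z0,k=6,parts=((.032,0,.007),(.02,0,.057))):
    im=np.zeros((420*k,560*k),np.uint8)
    for r,a,b in parts:
        p=(proj(n,np.r_[ring(c,r,z0+a),ring(c,r,z0+b)])+.5)*k
        cv2.fillConvexPoly(im,cv2.convexHull(p.astype(np.int32)),255)
    return cv2.resize(im,(560,420),interpolation=cv2.INTER_AREA)/255.
def capfit(masks,c0,z0):
    f=lambda c:sum(np.abs(sil(n,c,z0)-m).sum() for n,m in masks)
    r=minimize(f,c0,method='Nelder-Mead',options=dict(initial_simplex=[c0,np.add(c0,[.004,0]),np.add(c0,[0,.004])],xatol=2e-4,fatol=.5)); return r.x,r.fun
E
python3 - <<'E'
from h import *
st()
M=[]
for n in('top','side'):
    cams.snapshot(n)
    e=proj(n,(.569,.364,.0285))[0]
    for d in cams.regions_of('cap_mid',n):
        l,t,r,b=d['rect']
        if l<e[0]<r and t<e[1]<b:
            print(n,d['rect'],d['score'],d['pixels'].sum()); M.append((n,d['pixels'].astype(float))); print(capfit(M[-1:],[.569,.364],0)); break
c,f=capfit(M,[.569,.364],0); print(c,f); go([c[0],c[1],.2])
E
```

```text
t 2.27 tcp [ 0.4594 -0.1416  0.3017] F [ 0.6 -0.8 -0.5] gap 85.1 q [-0.53  0.33  1.79 -0.01  1.    0.79] yaxis [ 0.257 -0.966  0.016] z [ 0.005 -0.015 -1.   ]
top [122.8, 198.5, 154.8, 227.0] 0.87 601
(array([0.5657702 , 0.36130847]), np.float64(28.764705882352942))
side [139.2, 310.4, 167.0, 345.2] 0.87 717
(array([0.5686953 , 0.35969443]), np.float64(126.35294117647058))
[0.56594771 0.36129276] 161.1843137254902
tool mm [ 234.3 -460.    94.1] norm 525.0
```

Request:
drive_tool(linear=[[16.7,-32.9,3],[16.7,-32.9,3],[16.7,-32.9,3],[16.7,-32.9,3],[16.7,-32.9,3],[16.7,-32.9,3],[16.7,-32.9,3],[16.7,-32.9,3],[16.7,-32.9,3],[16.7,-32.9,3],[16.7,-32.9,3],[16.7,-32.9,3],[16.7,-32.9,3],[16.7,-32.9,3],[0,0,0],[0,0,0]], rot=[[0,0,0],[0,0,0],[0,0,0],[0,0,0],[0,0,0],[0,0,0],[0,0,0],[0,0,0],[0,0,0],[0,0,0],[0,0,0],[0,0,0],[0,0,0],[0,0,0],[0,0,0],[0,0,0]], hand=[85,85,85,85,85,85,85,85,85,85,85,85,85,85,85,85])

```text
t: 3.8
tcp_pos: [0.5918, 0.3475, 0.2459]
tool_rot: [0.994, 0.105, 0.004, 0.014]
force: [0.1, -0.1, 0.8]
finger_gap: 0.994
```

```bash
cat >> h.py <<'E'
def lev(yd=None):
    "rotation vector (deg, tool axes) to point straight down, optionally jaw axis along yd"
    R=Ro.from_quat(manip.sense()['tool_rot']).as_matrix(); y=np.array(R[:,1]) if yd is None else np.r_[yd,0.]
    y[2]=0; y/=np.linalg.norm(y); z=np.array([0,0,-1.]); T=np.c_[np.cross(y,z),y,z]
    v=np.degrees(Ro.from_matrix(R.T@T).as_rotvec()); print('rot',v.round(2)); return v
E
python3 - <<'E'
from h import *
st(); lev(); go([.567,.361,.15]); go([.567,.361,.093])
E
```

```text
t 3.8 tcp [0.5918 0.3475 0.2459] F [ 0.1 -0.1  0.8] gap 84.9 q [ 0.38  0.67  1.32 -0.03  1.15  1.75] yaxis [ 0.209 -0.977  0.029] z [ 0.011 -0.027 -1.   ]
rot [ 1.64 -0.29  0.  ]
tool mm [-21.9 -21.1  95.3] norm 100.0
tool mm [-22.2 -22.7 152.2] norm 156.0
```

Request:
drive_tool(linear=[[-11,-10,15],[-11,-9,20],[0,0,20],[0,0,20],[0,0,0],[0,0,0]], rot=[[1.64,-0.3,0],[0,0,0],[0,0,0],[0,0,0],[0,0,0],[0,0,0]], hand=[85,85,85,85,85,85])

```text
t: 4.3
tcp_pos: [0.5716, 0.348, 0.1701]
tool_rot: [0.995, 0.098, 0.001, 0.0]
force: [0.4, 0.8, 0.4]
finger_gap: 0.999
```

```bash
python3 - <<'E'
from h import *
st(); lev(); go([.567,.361,.093])
P=[]
for n in('top','side'):
    im=cams.snapshot(n)[...,::-1].copy()
    u,v=proj(n,(.567,.361,.06))[0].astype(int); u=max(u,65)
    c=cv2.resize(im[v-60:v+60,u-65:u+65],(400,370),interpolation=cv2.INTER_CUBIC)
    k=400/130
    for pts in(ring((.567,.361),.032,.0),ring((.567,.361),.02,.057)):
        for q in(proj(n,pts)+.5-(u-65,v-60))*k: cv2.circle(c,tuple(int(i) for i in q),1,(0,0,255),-1)
    P.append(c)
cv2.imwrite('pics/m2.png',np.hstack(P))
E
```

```text
t 4.3 tcp [0.5716 0.348  0.1701] F [0.4 0.8 0.4] gap 85.3 q [ 0.38  0.74  1.42 -0.    0.98  1.76] yaxis [ 0.195 -0.981  0.001] z [ 0.002 -0.001 -1.   ]
rot [ 0.07 -0.1   0.  ]
tool mm [ -2.1 -13.7  77.1] norm 78.0
```

View pics/m2.png

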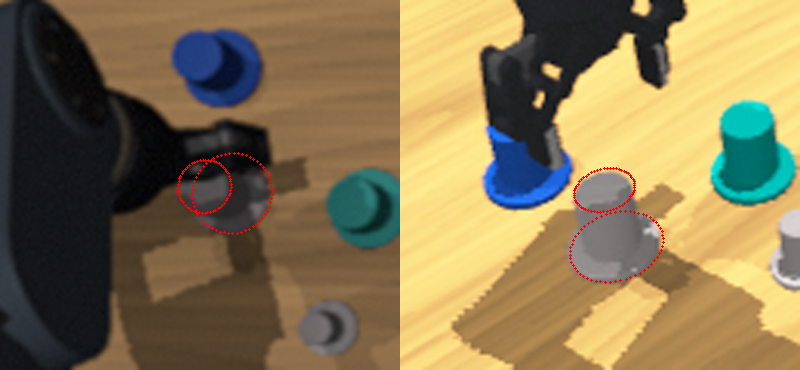

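The outline sits well on the grey cap in both views, so I'll centre over it and descend.

Request:
drive_tool(linear=[[-2,-14,0],[0,0,0],[0,0,15],[0,0,15],[0,0,12],[0,0,0],[0,0,0]], rot=[[0,0,0],[0,0,0],[0,0,0],[0,0,0],[0,0,0],[0,0,0],[0,0,0]], hand=[85,85,85,85,85,85,85])

```text
t: 4.98
tcp_pos: [0.572, 0.3658, 0.1369]
tool_rot: [0.995, 0.098, 0.01, -0.002]
force: [0.1, -0.2, 0.8]
finger_gap: 0.993
```

```bash
python3 -c "
from h import *
st(); lev(); go([.567,.361,.093])"
```

```text
t 4.98 tcp [0.572  0.3658 0.1369] F [ 0.1 -0.2  0.8] gap 84.8 q [ 0.41  0.79  1.42 -0.    0.91  1.78] yaxis [ 0.195 -0.981 -0.003] z [ 0.019  0.007 -1.   ]
rot [-0.17 -1.17 -0.  ]
tool mm [-6.7  3.8 43.7] norm 44.0
```

Request:
drive_tool(linear=[[-5,4,10],[0,0,12],[0,0,12],[0,0,10],[0,0,0],[0,0,0]], rot=[[0,-1.17,0],[0,0,0],[0,0,0],[0,0,0],[0,0,0],[0,0,0]], hand=[85,85,85,85,85,85])

```text
t: 5.48
tcp_pos: [0.5683, 0.3611, 0.0899]
tool_rot: [0.995, 0.098, -0.0, -0.002]
force: [0.2, 0.5, -0.4]
finger_gap: 0.997
```

```bash
python3 -c "
from h import *
st(); lev(); go([.567,.361,.093])"
```

```text
t 5.48 tcp [0.5683 0.3611 0.0899] F [ 0.2  0.5 -0.4] gap 85.2 q [0.4  0.86 1.43 0.   0.85 1.77] yaxis [ 0.195 -0.981 -0.003] z [-0.     0.003 -1.   ]
rot [-0.2  -0.01 -0.  ]
tool mm [-1.3 -0.2 -3.1] norm 3.0
```

Request:
drive_tool(linear=[[-1.3,0,-4],[0,0,0],[0,0,0],[0,0,0],[0,0,0],[0,0,0],[0,0,0],[0,0,0],[0,0,0],[0,0,0],[0,0,0],[0,0,0]], rot=[[0,0,0],[0,0,0],[0,0,0],[0,0,0],[0,0,0],[0,0,0],[0,0,0],[0,0,0],[0,0,0],[0,0,0],[0,0,0],[0,0,0]], hand=[85,30,30,30,30,30,30,30,30,30,30,30], force=40)

```text
t: 6.48
tcp_pos: [0.567, 0.361, 0.095]
tool_rot: [0.995, 0.098, 0.0, -0.002]
force: [-0.3, -0.1, -1.3]
finger_gap: 0.462
```

Request:
drive_tool(linear=[[0,0,-10],[0,0,-20],[0,0,-30],[0,0,-30],[0,0,-30],[0,0,-20],[0,0,0]], rot=[[0,0,0],[0,0,0],[0,0,0],[0,0,0],[0,0,0],[0,0,0],[0,0,0]], hand=[30,30,30,30,30,30,30])

```text
t: 7.07
tcp_pos: [0.5654, 0.3596, 0.2403]
tool_rot: [0.995, 0.098, -0.004, -0.001]
force: [-0.1, -0.2, -0.6]
finger_gap: 0.456
```

```bash
python3 -c "
from h import *
st(); lev(); go([.558,-.051,.26])"
```

```text
t 7.07 tcp [0.5654 0.3596 0.2403] F [-0.1 -0.2 -0.6] gap 38.9 q [0.4  0.66 1.37 0.   1.12 1.77] yaxis [ 0.195 -0.981 -0.002] z [-0.007  0.001 -1.   ]
rot [-0.12  0.41  0.  ]
tool mm [-87.6 401.3 -19.9] norm 411.0
```

Request:
drive_tool(linear=[[-5,20,-10],[-7.3,33.4,-5],[-7.3,33.4,-5],[-7.3,33.4,0],[-7.3,33.4,0],[-7.3,33.4,0],[-7.3,33.4,0],[-7.3,33.4,0],[-7.3,33.4,0],[-7.3,33.4,0],[-7.3,33.4,0],[-7,30,0],[-5,15,0],[0,0,0],[0,0,0]], rot=[[0,0,0],[0,0,0],[0,0,0],[0,0,0],[0,0,0],[0,0,0],[0,0,0],[0,0,0],[0,0,0],[0,0,0],[0,0,0],[0,0,0],[0,0,0],[0,0,0],[0,0,0]], hand=[30,30,30,30,30,30,30,30,30,30,30,30,30,30,30])

```text
t: 8.32
tcp_pos: [0.5494, -0.0653, 0.2509]
tool_rot: [0.995, 0.1, -0.007, -0.004]
force: [-0.9, 0.2, -1.9]
finger_gap: 0.459
```

```bash
python3 - <<'E'
from h import *
s=st(); lev(); go([.558,-.051,.22])
P=[]
R=Ro.from_quat(s['tool_rot']).as_matrix(); c=s['tcp_pos']+R@[0,0,.095]; print('cap under',c)
for n in('top','side'):
    im=cams.snapshot(n)[...,::-1].copy()
    u,v=proj(n,(.558,-.05,.15))[0].astype(int)
    k=400/130
    q=cv2.resize(im[v-60:v+60,u-65:u+65],(400,370),interpolation=cv2.INTER_CUBIC)
    for pts,col in((ring(c,.032,c[2]),(0,0,255)),(ring(c,.032,c[2]+.007),(0,0,255)),(ring((.558,-.051),.032,.11),(0,255,0))):
        for w in(proj(n,pts)+.5-(u-65,v-60))*k: cv2.circle(q,tuple(int(i) for i in w),1,col,-1)
    P.append(q)
cv2.imwrite('pics/m3.png',np.hstack(P))
E
```

```text
t 8.32 tcp [ 0.5494 -0.0653  0.2509] F [-0.9  0.2 -1.9] gap 39.2 q [-0.32  0.51  1.66  0.    0.99  1.05] yaxis [ 0.199 -0.98  -0.008] z [-0.015  0.006 -1.   ]
rot [-0.48  0.77  0.  ]
tool mm [ 11.7 -12.   30.9] norm 35.0
cap under [ 0.54794108 -0.06477873  0.15592846]
```

View pics/m3.png

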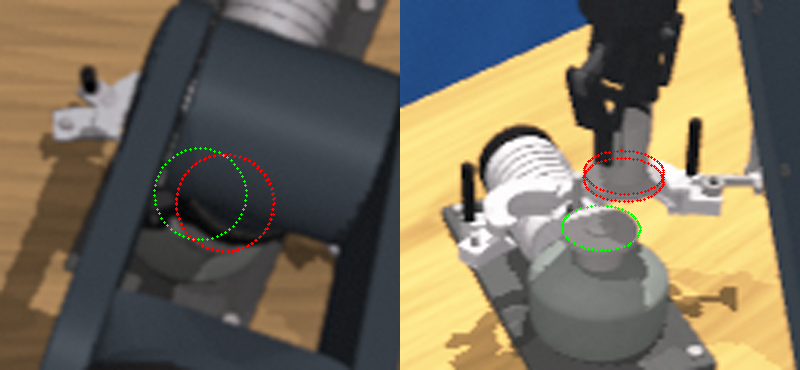

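Request:
drive_tool(linear=[[6,-7,8],[6,-5,8],[0,0,8],[0,0,0],[0,0,0]], rot=[[-0.48,0.77,0],[0,0,0],[0,0,0],[0,0,0],[0,0,0]], hand=[30,30,30,30,30])

```text
t: 8.83
tcp_pos: [0.5588, -0.0435, 0.2249]
tool_rot: [0.994, 0.105, -0.001, -0.001]
force: [0.0, 0.2, -1.7]
finger_gap: 0.457
```

```bash
python3 -c "
from h import *
st(); lev(); go([.558,-.051,.212])"
```

```text
t 8.83 tcp [ 0.5588 -0.0435  0.2249] F [ 0.   0.2 -1.7] gap 39.1 q [-0.28  0.55  1.67  0.    0.93  1.08] yaxis [ 0.209 -0.978 -0.002] z [-0.002  0.001 -1.   ]
rot [-0.1   0.07  0.  ]
tool mm [-2.4  7.2 12.9] norm 15.0
```

Request:
drive_tool(linear=[[-1,4,1],[-1,2,1],[0,0,1],[0,0,0],[0,0,0]], rot=[[0,0,0],[0,0,0],[0,0,0],[0,0,0],[0,0,0]], hand=[30,30,30,30,30])

```text
t: 9.25
tcp_pos: [0.5581, -0.0502, 0.2219]
tool_rot: [0.994, 0.106, -0.001, -0.001]
force: [-1.1, -0.0, -1.6]
finger_gap: 0.455
```

```bash
python3 -c "
from h import *
st(); lev(); go([.558,-.051,.212])"
```

```text
t 9.25 tcp [ 0.5581 -0.0502  0.2219] F [-1.1 -0.  -1.6] gap 38.9 q [-0.29  0.55  1.67  0.    0.92  1.07] yaxis [ 0.21  -0.978 -0.001] z [-0.002  0.001 -1.   ]
rot [-0.08  0.09  0.  ]
tool mm [-0.2  0.8  9.9] norm 10.0
```

Request:
drive_tool(linear=[[0,0.5,2],[0,0,2],[0,0,2],[0,0,2],[0,0,1],[0,0,0],[0,0,0]], rot=[[0,0,0],[0,0,0],[0,0,0],[0,0,0],[0,0,0],[0,0,0],[0,0,0]], hand=[30,30,30,30,30,30,30])

```text
t: 9.83
tcp_pos: [0.5583, -0.0514, 0.2124]
tool_rot: [0.994, 0.105, -0.0, -0.0]
force: [-0.7, -0.2, -1.5]
finger_gap: 0.457
```

```bash
python3 - <<'E'
from h import *
s=st(); lev(); go([.558,-.051,.205])
P=[]
R=Ro.from_quat(s['tool_rot']).as_matrix(); c=s['tcp_pos']+R@[0,0,.095]; print('cap under',c)
for n in('side',):
    im=cams.snapshot(n)[...,::-1].copy()
    u,v=proj(n,(.558,-.05,.12))[0].astype(int)
    k=7
    q=cv2.resize(im[v-35:v+35,u-45:u+45],None,fx=k,fy=k,interpolation=cv2.INTER_CUBIC)
    for pts,col in((ring(c,.032,c[2]),(0,0,255)),(ring((.558,-.051),.032,.11),(0,255,0))):
        for w in(proj(n,pts)+.5-(u-45,v-35))*k: cv2.circle(q,tuple(int(i) for i in w),1,col,-1)
    P.append(q)
cv2.imwrite('pics/m4.png',np.hstack(P))
E
```

```text
t 9.83 tcp [ 0.5583 -0.0514  0.2124] F [-0.7 -0.2 -1.5] gap 39.1 q [-0.29  0.57  1.68  0.    0.9   1.07] yaxis [ 0.209 -0.978 -0.001] z [-0.001  0.001 -1.   ]
rot [-0.06  0.05  0.  ]
tool mm [-0.2 -0.5  7.4] norm 7.0
cap under [ 0.55818623 -0.05134777  0.11737838]
```

View pics/m4.png

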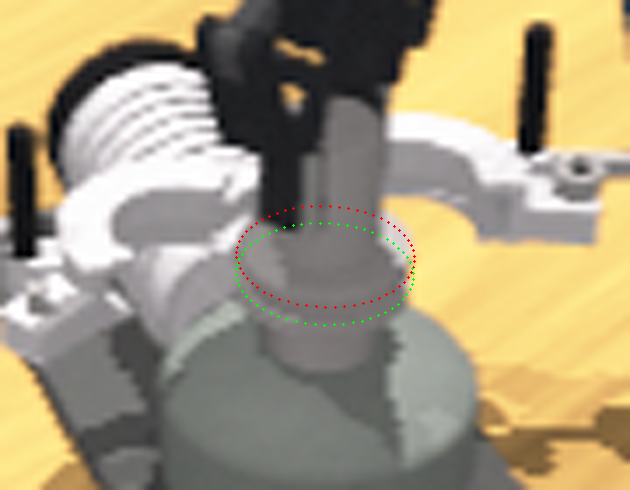

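The cap flange hangs just above the port flange, aligned at about (325,265) in the crop. I'll lower it slowly and watch the force.

Request:
drive_tool(linear=[[0,0,1],[0,0,1],[0,0,1],[0,0,1],[0,0,0],[0,0,0]], rot=[[0,0,0],[0,0,0],[0,0,0],[0,0,0],[0,0,0],[0,0,0]], hand=[30,30,30,30,30,30])

```text
t: 10.38
tcp_pos: [0.5584, -0.0513, 0.2082]
tool_rot: [0.994, 0.105, -0.0, -0.0]
force: [0.4, 0.6, -2.1]
finger_gap: 0.456
```

Request:
drive_tool(linear=[[0,0,1],[0,0,1],[0,0,0]], rot=[[0,0,0],[0,0,0],[0,0,0]], hand=[30,30,30])

```text
t: 10.63
tcp_pos: [0.5585, -0.0513, 0.206]
tool_rot: [0.994, 0.105, -0.0, -0.0]
force: [-0.4, -0.4, -2.3]
finger_gap: 0.457
```

Request:
drive_tool(linear=[[0,0,0.7],[0,0,0.7],[0,0,0]], rot=[[0,0,0],[0,0,0],[0,0,0]], hand=[30,30,30])

```text
t: 10.88
tcp_pos: [0.5586, -0.0514, 0.2051]
tool_rot: [0.994, 0.105, 0.0, -0.0]
force: [-0.2, 0.1, -1.9]
finger_gap: 0.461
```

Request:
drive_tool(linear=[[0,0,0.7],[0,0,0.7],[0,0,0]], rot=[[0,0,0],[0,0,0],[0,0,0]], hand=[30,30,30])

```text
t: 11.13
tcp_pos: [0.5587, -0.0514, 0.2052]
tool_rot: [0.994, 0.105, 0.0, -0.0]
force: [0.7, 0.3, -1.4]
finger_gap: 0.458
```

Request:
drive_tool(linear=[[0,0,0],[0,0,0],[0,0,0],[0,0,0],[0,0,0],[0,0,0],[0,0,0]], rot=[[0,0,0],[0,0,0],[0,0,0],[0,0,0],[0,0,0],[0,0,0],[0,0,0]], hand=[45,50,55,60,65,65,65])

```text
t: 11.72
tcp_pos: [0.5597, -0.0517, 0.2054]
tool_rot: [0.994, 0.105, 0.002, 0.0]
force: [0.5, 0.7, -0.3]
finger_gap: 0.759
```

Request:
drive_tool(linear=[[0,0,-15],[0,0,-20],[0,0,-25],[0,0,-20],[0,0,0]], rot=[[0,0,0],[0,0,0],[0,0,0],[0,0,0],[0,0,0]], hand=[65,65,65,65,65])

```text
t: 12.13
tcp_pos: [0.5584, -0.0515, 0.286]
tool_rot: [0.994, 0.105, -0.001, -0.001]
force: [0.8, -0.4, 0.8]
finger_gap: 0.758
```

```bash
python3 - <<'E'
from h import *
s=st()
n='side'; im=cams.snapshot(n)[...,::-1].copy()
for d in cams.regions_of('cap_mid',n):
    l,t,r,b=d['rect']; e=proj(n,(.558,-.051,.14))[0]
    if l<e[0]<r and t<e[1]<b: print(d['rect'],d['score'],d['pixels'].sum(),sil(n,(.558,-.051),.11).sum(),capfit([(n,d['pixels'].astype(float))],[.558,-.051],.11))
u,v=proj(n,(.558,-.05,.12))[0].astype(int); k=7
q=cv2.resize(im[v-35:v+35,u-45:u+45],None,fx=k,fy=k,interpolation=cv2.INTER_CUBIC)
for pts,col in((ring((.558,-.051),.032,.117),(0,0,255)),(ring((.558,-.051),.02,.167),(0,255,0))):
    for w in(proj(n,pts)+.5-(u-45,v-35))*k: cv2.circle(q,tuple(int(i) for i in w),1,col,-1)
cv2.imwrite('pics/m5.png',q)
E
```

```text
t 12.13 tcp [ 0.5584 -0.0515  0.286 ] F [ 0.8 -0.4  0.8] gap 64.7 q [-0.29  0.46  1.61  0.    1.07  1.07] yaxis [ 0.209 -0.978 -0.002] z [-0.003  0.001 -1.   ]
[278.9, 192.1, 302.4, 226.7] 0.64 490 572.6392156862745 (array([ 0.55793372, -0.05109711]), np.float64(83.32549019607842))
```

View pics/m5.png

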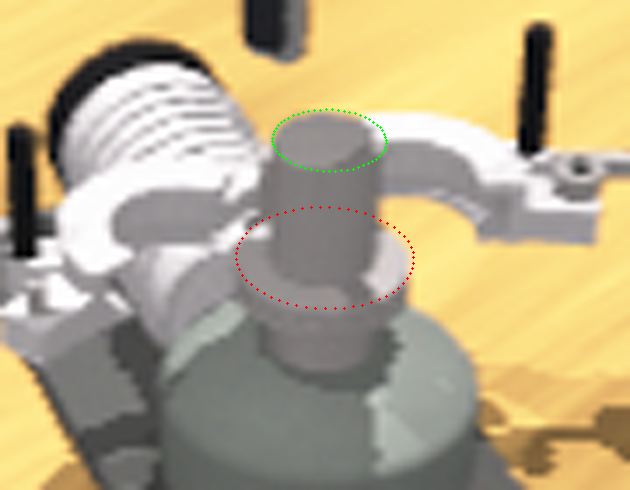

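The picture shows the cap upright and seated on the port, within about 1 px of the model, with both halves still open. Next I'll turn the jaw for the left pin.

Request:
drive_tool(linear=[[0,0,0],[0,0,0],[0,0,0],[0,0,0],[0,0,0],[0,0,0],[0,0,0],[0,0,0],[0,0,0],[0,0,0]], rot=[[0,0,-7],[0,0,-7],[0,0,-7],[0,0,-7],[0,0,-7],[0,0,-7],[0,0,-7],[0,0,-7],[0,0,-6],[0,0,0]], hand=[50,50,50,50,50,50,50,50,50,50])

```text
t: 13.07
tcp_pos: [0.5483, -0.0489, 0.2658]
tool_rot: [0.788, 0.615, -0.012, -0.017]
force: [-0.1, -0.4, -0.8]
finger_gap: 0.587
```

```bash
python3 - <<'E'
from h import *
st()
cams.snapshot('top'); cams.snapshot('side')
for l in('left_pin','right_pin','latch_pin','ring_hinge','latch_pivot'):
    for n in('top','side'):
        for d in cams.spot_point(l,n)[:3]: print(l,n,d['at'],round(d['score'],2),atz(n,d['at'],.11 if l[-1]!='n' else .15).round(3))
a=np.radians(-16); lev([np.cos(a),np.sin(a)]); go([.634,.028,.286])
E
```

```text
t 13.07 tcp [ 0.5483 -0.0489  0.2658] F [-0.1 -0.4 -0.8] gap 50.2 q [-0.29  0.49  1.64  0.    1.05 -0.05] yaxis [ 0.969 -0.243 -0.04 ] z [-0.039  0.012 -0.999]
left_pin top [274.0, 177.1] 0.41 [0.632 0.025 0.15 ]
left_pin side [247.5, 204.3] 0.73 [0.631 0.026 0.15 ]
right_pin side [324.5, 205.2] 0.29 [ 0.497 -0.11   0.15 ]
latch_pin top [380.3, 233.1] 0.57 [ 0.517 -0.192  0.15 ]
latch_pin side [339.3, 188.9] 0.72 [ 0.521 -0.197  0.15 ]
ring_hinge side [280.8, 204.5] 0.7 [ 0.616 -0.076  0.11 ]
latch_pivot top [359.3, 228.6] 0.65 [ 0.528 -0.157  0.11 ]
latch_pivot side [324.6, 205.8] 0.44 [ 0.532 -0.156  0.11 ]
rot [-2.09 -0.09  1.81]
tool mm [ 95.6  62.6 -20.3] norm 116.0
```

Request:
drive_tool(linear=[[0,0,-10],[19,12,0],[19,12,0],[19,12,0],[19,12,0],[10,6,0],[0,0,0],[0,0,0]], rot=[[-2.1,0,1.8],[0,0,0],[0,0,0],[0,0,0],[0,0,0],[0,0,0],[0,0,0],[0,0,0]], hand=[50,50,50,50,50,50,50,50])

```text
t: 14.33
tcp_pos: [0.6272, 0.0203, 0.2787]
tool_rot: [0.8, 0.6, 0.001, 0.0]
force: [-0.1, -0.9, 0.9]
finger_gap: 0.586
```

```bash
python3 - <<'E'
from h import *
st()
a=np.radians(-16); lev([np.cos(a),np.sin(a)]); go([.632,.0265,.206])
E
```

```text
t 14.33 tcp [0.6272 0.0203 0.2787] F [-0.1 -0.9  0.9] gap 50.1 q [-0.15  0.56  1.45  0.    1.13  0.14] yaxis [ 0.96  -0.28   0.001] z [ 0.001  0.    -1.   ]
rot [ 0.06 -0.05 -0.28]
tool mm [ 7.3  2.8 72.7] norm 73.0
```

Request:
drive_tool(linear=[[7,3,0],[0,0,0],[0,0,14],[0,0,14],[0,0,14],[0,0,14],[0,0,8],[0,0,0],[0,0,0]], rot=[[0,0,0],[0,0,0],[0,0,0],[0,0,0],[0,0,0],[0,0,0],[0,0,0],[0,0,0],[0,0,0]], hand=[50,50,50,50,50,50,50,50,50])

```text
t: 15.08
tcp_pos: [0.6281, 0.0215, 0.2138]
tool_rot: [0.802, 0.598, -0.001, -0.0]
force: [0.4, 0.7, -0.1]
finger_gap: 0.583
```

```bash
python3 - <<'E'
from h import *
st()
a=np.radians(-16); lev([np.cos(a),np.sin(a)]); go([.632,.0265,.206])
E
```

```text
t 15.08 tcp [0.6281 0.0215 0.2138] F [ 0.4  0.7 -0.1] gap 49.8 q [-0.14  0.64  1.5  -0.    1.    0.15] yaxis [ 0.958 -0.286 -0.002] z [-0.002 -0.001 -1.   ]
rot [-0.09  0.11 -0.59]
tool mm [5.9 2.3 7.8] norm 10.0
```

Request:
drive_tool(linear=[[3,1,4],[3,1,4],[1,0,0],[0,0,0],[0,0,0],[0,0,0],[0,0,0],[0,0,0]], rot=[[0,0,0],[0,0,0],[0,0,0],[0,0,0],[0,0,0],[0,0,0],[0,0,0],[0,0,0]], hand=[50,50,40,35,30,25,22,22], force=20)

```text
t: 15.75
tcp_pos: [0.634, 0.028, 0.2087]
tool_rot: [0.802, 0.598, 0.001, 0.002]
force: [-0.6, -0.0, 0.9]
finger_gap: 0.257
```

```bash
python3 - <<'E'
from h import *
st(); P=[]
for n,z in(('side',.13),('top',.13)):
    im=cams.snapshot(n)[...,::-1].copy()
    u,v=proj(n,(.6,-.03,z))[0].astype(int)
    P.append(cv2.resize(im[v-45:v+45,u-50:u+50],(400,360),interpolation=cv2.INTER_CUBIC))
cv2.imwrite('pics/m6.png',np.hstack(P))
E
```

```text
t 15.75 tcp [0.634  0.028  0.2087] F [-0.6 -0.   0.9] gap 22.0 q [-0.13  0.65  1.49 -0.    0.99  0.16] yaxis [ 0.958 -0.286  0.005] z [ 0.004 -0.002 -1.   ]
```

View pics/m6.png

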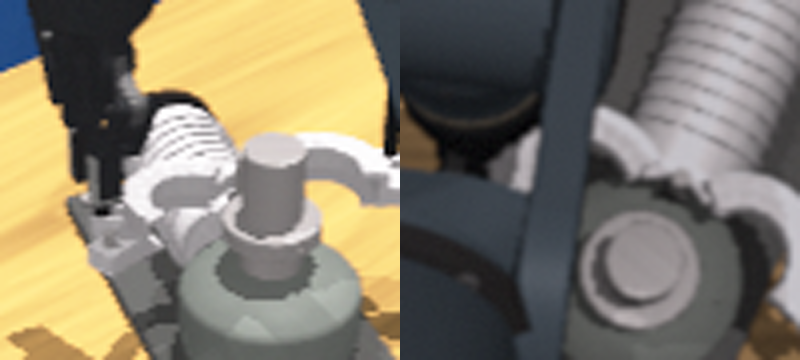

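The side crop shows the left pin at about (100,190) between the fingers. I'll start the arc.

Request:
drive_tool(linear=[[-0.4,-8.8,0],[-0.4,-8.8,0],[-0.4,-8.8,0],[-0.4,-8.8,0],[-0.4,-8.8,0],[0,0,0]], rot=[[0,0,-5],[0,0,-5],[0,0,-5],[0,0,-5],[0,0,-5],[0,0,0]], hand=[22,22,22,22,22,22])

```text
t: 16.35
tcp_pos: [0.5913, 0.0304, 0.2089]
tool_rot: [0.646, 0.763, 0.003, 0.005]
force: [-0.9, -0.5, 0.7]
finger_gap: 0.256
```

```bash
cat >> h.py <<'E'
def arc(H,r,yo,phi_t=None,z=.207):
    "report arc state about H; yo: y-axis angle minus phi; gives correction onto arc (or to phi_t)"
    s=st(); d=s['tcp_pos'][:2]-H; ph=np.degrees(np.arctan2(d[1],d[0])); print('r',np.hypot(*d).round(4),'phi',ph.round(1))
    p=np.radians(ph if phi_t is None else phi_t); g=go([H[0]+r*np.cos(p),H[1]+r*np.sin(p),z]); lev([np.cos(p+yo),np.sin(p+yo)])
HL=np.array([.6061,-.0708])
E
python3 -c "
from h import *
arc(HL,.1016,-np.pi/2)"
```

```text
t 16.35 tcp [0.5913 0.0304 0.2089] F [-0.9 -0.5  0.7] gap 21.9 q [-0.14  0.6   1.61 -0.    0.92 -0.3 ] yaxis [0.986 0.166 0.01 ] z [ 0.011 -0.003 -1.   ]
r 0.1023 phi 98.3
tool mm [-0.7 -0.   1.9] norm 2.0
rot [0.59 0.25 1.2 ]
```

Request:
drive_tool(linear=[[-0.8,-8.8,0],[-0.4,-8.8,0],[-0.4,-8.8,0],[-0.4,-8.8,0],[-0.4,-8.8,0],[-0.4,-8.8,0],[-0.4,-8.8,0],[0,0,0]], rot=[[0,0,-5],[0,0,-5],[0,0,-5],[0,0,-5],[0,0,-5],[0,0,-5],[0,0,-5],[0,0,0]], hand=[22,22,22,22,22,22,22,22])

```text
t: 17.02
tcp_pos: [0.5413, 0.0023, 0.2099]
tool_rot: [0.382, 0.924, 0.004, 0.011]
force: [0.2, -0.5, -1.1]
finger_gap: 0.256
```

```bash
python3 -c "
from h import *
arc(HL,.1016,-np.pi/2)"
```

```text
t 17.02 tcp [0.5413 0.0023 0.2099] F [ 0.2 -0.5 -1.1] gap 21.8 q [-0.2   0.54  1.74  0.01  0.83 -0.99] yaxis [0.706 0.708 0.016] z [ 0.023 -0.001 -1.   ]
r 0.0977 phi 131.6
tool mm [3.9 0.2 2.8] norm 5.0
rot [0.92 0.93 3.51]
```

Request:
drive_tool(linear=[[1,-4,1],[1,-4,1],[1,-4,0],[0.5,-3,0],[0,0,0]], rot=[[0,0,0],[0,0,0],[0,0,0],[0,0,0],[0,0,0]], hand=[22,22,22,22,22])

```text
t: 17.43
tcp_pos: [0.5303, -0.0065, 0.2081]
tool_rot: [0.387, 0.922, 0.005, 0.013]
force: [0.3, -0.4, -0.1]
finger_gap: 0.25
```

```bash
python3 -c "
from h import *
arc(HL,.1016,-np.pi/2)"
```

```text
t 17.43 tcp [ 0.5303 -0.0065  0.2081] F [ 0.3 -0.4 -0.1] gap 21.4 q [-0.23  0.53  1.78  0.01  0.8  -1.01] yaxis [0.714 0.7   0.019] z [ 0.028 -0.001 -1.   ]
r 0.0994 phi 139.7
tool mm [ 2.2 -0.2  1.1] norm 2.0
rot [ 1.05  1.24 -5.28]
```

Request:
drive_tool(linear=[[0,-4,0],[0,-4,0],[0,-4,0]], rot=[[0,0,0],[0,0,0],[0,0,0]], hand=[22,22,22])

```text
t: 17.68
tcp_pos: [0.5284, -0.0084, 0.2081]
tool_rot: [0.393, 0.919, 0.016, 0.02]
force: [9.7, 13.8, -6.8]
finger_gap: 0.258
```

Request:
drive_tool(linear=[[0,-4,0],[0,-4,0],[0,-4,0]], rot=[[0,0,0],[0,0,0],[0,0,0]], hand=[22,22,22])

```text
t: 17.93
tcp_pos: [0.5274, -0.009, 0.2077]
tool_rot: [0.397, 0.917, 0.027, 0.026]
force: [8.8, 13.5, -5.1]
finger_gap: 0.257
```

```bash
python3 -c "
from h import *
arc(HL,.1016,-np.pi/2)"
```

```text
t 17.93 tcp [ 0.5274 -0.009   0.2077] F [ 8.8 13.5 -5.1] gap 22.0 q [-0.25  0.52  1.81  0.06  0.75 -1.05] yaxis [0.727 0.683 0.07 ] z [ 0.069  0.028 -0.997]
r 0.1 phi 141.9
tool mm [ 1.6 -0.3  0.7] norm 2.0
rot [ 3.88  1.84 -8.67]
```

Request:
drive_tool(linear=[[0,3,0],[0,0,0],[0,0,0],[0,0,0],[0,0,-15],[0,0,-20],[0,0,-20],[0,0,-15],[0,0,0]], rot=[[0,0,0],[3.9,1.8,0],[0,0,0],[0,0,0],[0,0,0],[0,0,0],[0,0,0],[0,0,0],[0,0,0]], hand=[22,30,35,40,40,40,40,40,40])

```text
t: 18.68
tcp_pos: [0.527, -0.0062, 0.2775]
tool_rot: [0.397, 0.918, 0.003, -0.005]
force: [0.7, -0.1, 0.4]
finger_gap: 0.47
```

```bash
python3 - <<'E'
from h import *
st(); P=[]
for n in('side','top'):
    im=cams.snapshot(n)[...,::-1].copy()
    for l in('left_pin','right_pin','latch_pin','latch_pivot','ring_hinge'):
        for d in cams.spot_point(l,n)[:3]: print(l,n,np.round(d['at'],1),round(d['score'],2),atz(n,d['at'],.15 if l[-2:]=='in' else .11).round(4))
    u,v=proj(n,(.55,-.07,.13))[0].astype(int)
    P.append(cv2.resize(im[v-45:v+45,u-50:u+50],(400,360),interpolation=cv2.INTER_CUBIC))
cv2.imwrite('pics/m7.png',np.hstack(P))
E
```

```text
t 18.68 tcp [ 0.527  -0.0062  0.2775] F [ 0.7 -0.1  0.4] gap 40.1 q [-0.23  0.43  1.7   0.01  1.01 -0.99] yaxis [0.729 0.684 0.002] z [-0.006  0.009 -1.   ]
left_pin side [280.5 217.1] 0.97 [0.5356 0.0057 0.15  ]
right_pin side [324.3 189.9] 0.78 [ 0.5446 -0.1641  0.15  ]
latch_pin side [337.8 190. ] 0.45 [ 0.52   -0.1894  0.15  ]
latch_pivot side [325.6 209.2] 0.52 [ 0.5202 -0.1455  0.11  ]
ring_hinge side [281.3 202.7] 0.8 [ 0.6213 -0.0835  0.11  ]
left_pin top [434.9 211.6] 0.75 [ 0.5614 -0.3035  0.15  ]
right_pin top [361.6 214.4] 0.97 [ 0.5552 -0.1551  0.15  ]
latch_pin top [379.8 231.9] 0.72 [ 0.5196 -0.1914  0.15  ]
latch_pivot top [359.5 229. ] 0.49 [ 0.5275 -0.1572  0.11  ]
ring_hinge top [316.  191.6] 0.71 [ 0.608  -0.0648  0.11  ]
```

View pics/m7.png

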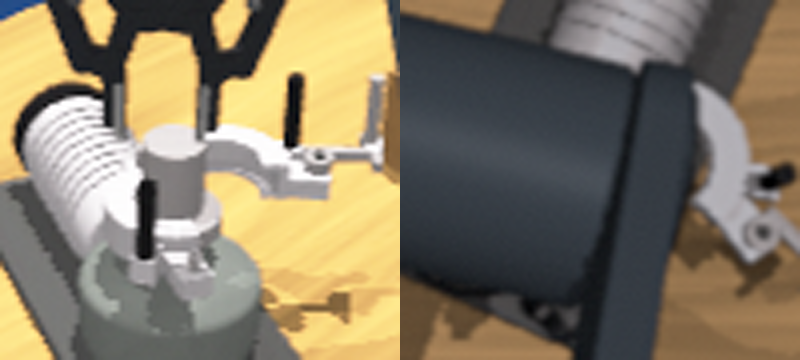

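Request:
drive_tool(linear=[[0,0,-2],[0,0,-2],[0,0,-2],[0,0,-2],[0,0,-2],[0,0,-2],[0,0,-2],[0,0,-2],[0,0,-2],[0,0,-2],[0,0,-2],[0,0,0]], rot=[[0,0,7],[0,0,7],[0,0,7],[0,0,7],[0,0,7],[0,0,7],[0,0,7],[0,0,7],[0,0,7],[0,0,7],[0,0,5],[0,0,0]], hand=[50,50,50,50,50,50,50,50,50,50,50,50])

```text
t: 20.28
tcp_pos: [0.5263, -0.0055, 0.296]
tool_rot: [0.883, 0.47, -0.004, -0.008]
force: [-0.4, 0.2, -0.4]
finger_gap: 0.585
```

```bash
python3 - <<'E'
from h import *
st(); a=np.radians(-31.4); lev([np.cos(a),np.sin(a)]); go([.5525,-.158,.275])
E
```

```text
t 20.28 tcp [ 0.5263 -0.0055  0.296 ] F [-0.4  0.2 -0.4] gap 50.0 q [-0.23  0.41  1.68  0.01  1.07  0.36] yaxis [ 0.829 -0.559 -0.019] z [-0.015  0.011 -1.   ]
rot [-1.06 -0.07 -2.57]
tool mm [-111.9  107.3   18.9] norm 156.0
```

Request:
drive_tool(linear=[[0,0,0],[-23,20,3],[-23,20,3],[-23,20,3],[-23,20,3],[-18,18,0],[-6,4,0],[0,0,0],[0,0,0]], rot=[[-1,0,-2.6],[0,0,0],[0,0,0],[0,0,0],[0,0,0],[0,0,0],[0,0,0],[0,0,0],[0,0,0]], hand=[50,50,50,50,50,50,50,50,50])

```text
t: 21.03
tcp_pos: [0.5554, -0.1613, 0.2816]
tool_rot: [0.865, 0.502, 0.001, -0.001]
force: [-0.4, -0.1, 0.3]
finger_gap: 0.588
```

```bash
python3 - <<'E'
from h import *
st(); a=np.radians(-31.4); lev([np.cos(a),np.sin(a)]); go([.5525,-.158,.207])
E
```

```text
t 21.03 tcp [ 0.5554 -0.1613  0.2816] F [-0.4 -0.1  0.3] gap 50.2 q [-0.48  0.49  1.58  0.    1.08  0.04] yaxis [ 0.868 -0.497 -0.002] z [-0.     0.003 -1.   ]
rot [-0.1  -0.13  1.62]
tool mm [ 1.2 -4.  74.6] norm 75.0
```

Request:
drive_tool(linear=[[1,-3,0],[0,0,13],[0,0,13],[0,0,13],[0,0,13],[0,0,11],[0,0,0],[0,0,0]], rot=[[0,0,0],[0,0,0],[0,0,0],[0,0,0],[0,0,0],[0,0,0],[0,0,0],[0,0,0]], hand=[50,50,50,50,50,50,50,50])

```text
t: 21.7
tcp_pos: [0.5495, -0.1444, 0.2183]
tool_rot: [0.861, 0.509, 0.001, -0.004]
force: [-0.4, -0.2, 0.6]
finger_gap: 0.592
```

```bash
python3 - <<'E'
from h import *
st(); a=np.radians(-31.4); lev([np.cos(a),np.sin(a)]); go([.5525,-.158,.207])
E
```

```text
t 21.7 tcp [ 0.5495 -0.1444  0.2183] F [-0.4 -0.2  0.6] gap 50.5 q [-0.46  0.57  1.65  0.01  0.93  0.04] yaxis [ 0.876 -0.482 -0.007] z [-0.003  0.008 -1.   ]
rot [-0.39 -0.29  2.58]
tool mm [-10.5   9.2  11.2] norm 18.0
```

Request:
drive_tool(linear=[[-3,6,0],[-5,3,3],[-3,0,5],[0,0,3],[0,0,0],[0,0,0]], rot=[[0,0,0],[0,0,0],[0,0,0],[0,0,0],[0,0,0],[0,0,0]], hand=[50,50,50,50,50,50])

```text
t: 22.2
tcp_pos: [0.5533, -0.1583, 0.2093]
tool_rot: [0.86, 0.51, 0.002, -0.002]
force: [0.2, 0.1, -0.6]
finger_gap: 0.585
```

```bash
python3 - <<'E'
from h import *
s=st(); a=np.radians(-31.4); lev([np.cos(a),np.sin(a)]); go([.5525,-.158,.207])
for n in('side','top'):
    cams.snapshot(n)
    for d in cams.spot_point('right_pin',n)[:2]: print(n,np.round(d['at'],1),round(d['score'],2),atz(n,d['at'],.15).round(4))
E
```

```text
t 22.2 tcp [ 0.5533 -0.1583  0.2093] F [ 0.2  0.1 -0.6] gap 49.9 q [-0.48  0.59  1.64  0.01  0.91  0.02] yaxis [ 0.878 -0.479 -0.002] z [ 0.001  0.006 -1.   ]
rot [-0.11 -0.32  2.76]
tool mm [-0.1 -0.9  2.3] norm 2.0
side [318.4 191.1] 0.61 [ 0.5512 -0.1485  0.15  ]
```

Request:
drive_tool(linear=[[0,0,1],[0,0,1],[0,0,0],[0,0,0],[0,0,0],[0.4,-8.8,0],[0.4,-8.8,0],[0.4,-8.8,0],[0.4,-8.8,0],[0.4,-8.8,0],[0,0,0]], rot=[[0,0,0],[0,0,0],[0,0,0],[0,0,0],[0,0,0],[0,0,5],[0,0,5],[0,0,5],[0,0,5],[0,0,5],[0,0,0]], hand=[40,30,22,22,22,22,22,22,22,22,22])

```text
t: 23.32
tcp_pos: [0.5223, -0.1295, 0.2081]
tool_rot: [0.953, 0.302, 0.005, 0.0]
force: [0.5, 0.7, 0.6]
finger_gap: 0.257
```

```bash
python3 - <<'E'
from h import *
arc(HL,.1016,np.pi/2)
for n in('side','top'):
    cams.snapshot(n)
    for l in('right_pin','latch_pin'):
      for d in cams.spot_point(l,n)[:2]: print(l,n,np.round(d['at'],1),round(d['score'],2),atz(n,d['at'],.15).round(4))
E
```

```text
t 23.32 tcp [ 0.5223 -0.1295  0.2081] F [0.5 0.7 0.6] gap 22.0 q [-0.45  0.55  1.74  0.01  0.84  0.5 ] yaxis [ 0.576 -0.817  0.003] z [ 0.009  0.002 -1.   ]
r 0.1023 phi -145.0
tool mm [ 0.7 -0.   1.1] norm 1.0
rot [ 0.2  -0.49  0.16]
right_pin side [289.8 216.9] 0.7 [ 0.5209 -0.0109  0.15  ]
right_pin side [322.5 198.3] 0.59 [ 0.5212 -0.13    0.15  ]
latch_pin side [339.6 201.2] 0.44 [ 0.4827 -0.151   0.15  ]
latch_pin top [361.2 254.8] 0.68 [ 0.4731 -0.1531  0.15  ]
```

Request:
drive_tool(linear=[[0.4,-8.8,0],[0.4,-8.8,0],[0.4,-8.8,0],[0.4,-8.8,0],[0.4,-8.8,0],[0.4,-8.8,0],[0,0,0]], rot=[[0,0,5],[0,0,5],[0,0,5],[0,0,5],[0,0,5],[0,0,5],[0,0,0]], hand=[22,22,22,22,22,22,22])

```text
t: 24.2
tcp_pos: [0.5089, -0.0854, 0.2081]
tool_rot: [0.999, 0.035, 0.008, 0.003]
force: [-0.2, -0.2, 0.5]
finger_gap: 0.257
```

```bash
python3 - <<'E'
from h import *
arc(HL,.1016,np.pi/2)
E
```

```text
t 24.2 tcp [ 0.5089 -0.0854  0.2081] F [-0.2 -0.2  0.5] gap 21.9 q [-0.38  0.52  1.8   0.    0.8   1.12] yaxis [ 0.07  -0.998  0.006] z [ 0.016 -0.005 -1.   ]
r 0.0983 phi -171.5
tool mm [-3.3  0.3  1.1] norm 3.0
rot [ 0.38 -0.89 -4.54]
```

Request:
drive_tool(linear=[[-1.5,-5,0],[-1,-5,0],[0,-5,0],[0,-3,0],[0,0,0]], rot=[[0,0,0],[0,0,2],[0,0,2],[0,0,0],[0,0,0]], hand=[22,22,22,22,22])

```text
t: 24.62
tcp_pos: [0.5071, -0.0689, 0.2081]
tool_rot: [1.0, 0.004, 0.01, 0.004]
force: [0.2, 0.7, 0.8]
finger_gap: 0.258
```

Request:
drive_tool(linear=[[0,-4,0],[0,-4,0],[0,-4,0]], rot=[[0,0,0],[0,0,0],[0,0,0]], hand=[22,22,22])

```text
t: 24.87
tcp_pos: [0.5074, -0.0615, 0.2081]
tool_rot: [1.0, 0.009, 0.009, 0.009]
force: [-5.7, -26.2, -3.9]
finger_gap: 0.258
```

```bash
python3 - <<'E'
from h import *
arc(HL,.1016,np.pi/2)
E
```

```text
t 24.87 tcp [ 0.5074 -0.0615  0.2081] F [ -5.7 -26.2  -3.9] gap 22.0 q [-0.33  0.52  1.82 -0.02  0.78  1.23] yaxis [ 0.018 -1.     0.019] z [ 0.019 -0.018 -1.   ]
r 0.0992 phi 174.6
tool mm [-2.4 -0.3  1. ] norm 3.0
rot [ 1.   -1.12  6.39]
```

Request:
drive_tool(linear=[[0,3,0],[0,0,0],[0,0,0],[0,0,0],[0,0,-15],[0,0,-20],[0,0,-20],[0,0,-15],[0,0,0]], rot=[[0,0,0],[1,-1,0],[0,0,0],[0,0,0],[0,0,0],[0,0,0],[0,0,0],[0,0,0],[0,0,0]], hand=[22,30,35,40,40,40,40,40,40])

```text
t: 25.62
tcp_pos: [0.5066, -0.0639, 0.2788]
tool_rot: [1.0, 0.011, -0.001, 0.0]
force: [0.4, 0.3, -0.1]
finger_gap: 0.469
```

```bash
python3 - <<'E'
from h import *
st(); P=[]
x=np.array([.558,-.051,-.36,0,0,1.557]); m=model(x); print({k:v.round(4) for k,v in m.items()})
for n in('side','top'):
    im=cams.snapshot(n)[...,::-1].copy()
    for l in('left_pin','right_pin','latch_pin','latch_pivot','cap_mid','ring_hinge'):
        for d in cams.spot_point(l,n)[:3]:
            p=atz(n,d['at'],dict(ring_hinge=.11,latch_pivot=.11,cap_mid=.1385).get(l,.15)).round(4)
            if p[1]<.1: print(l,n,np.round(d['at'],1),round(d['score'],2),p)
    u,v=proj(n,(.51,-.05,.13))[0].astype(int)
    q=cv2.resize(im[v-45:v+45,u-50:u+50],(400,360),interpolation=cv2.INTER_CUBIC)
    for p in m.values():
        w=(proj(n,p)[0]+.5-(u-50,v-45))*4; cv2.circle(q,tuple(int(i) for i in w),2,(0,255,0),-1)
    P.append(q)
cv2.imwrite('pics/m8.png',np.hstack(P))
E
```

```text
t 25.62 tcp [ 0.5066 -0.0639  0.2788] F [ 0.4  0.3 -0.1] gap 40.0 q [-0.34  0.41  1.74 -0.    0.99  1.21] yaxis [ 0.023 -1.     0.001] z [-0.002 -0.001 -1.   ]
{'port': array([ 0.558, -0.051,  0.11 ]), 'ring_hinge': array([ 0.6067, -0.0693,  0.11  ]), 'left_pin': array([ 0.5304, -0.0022,  0.15  ]), 'right_pin': array([ 0.5051, -0.0695,  0.15  ]), 'latch_pivot': array([ 0.4943, -0.0441,  0.11  ]), 'latch_pin': array([ 0.4521, -0.0533,  0.15  ])}
left_pin side [281.7 217. ] 0.65 [0.5339 0.0034 0.15  ]
right_pin side [313.1 211.9] 0.97 [ 0.4968 -0.0671  0.15  ]
latch_pin side [323.8 222.1] 0.48 [ 0.451  -0.0537  0.15  ]
latch_pivot side [302.4 230. ] 0.56 [ 0.5    -0.0351  0.11  ]
cap_mid side [290.7 206.3] 0.9 [ 0.563  -0.0579  0.1385]
ring_hinge side [282.2 203.1] 0.83 [ 0.6183 -0.0839  0.11  ]
latch_pin top [313.6 262.8] 0.44 [ 0.4563 -0.0569  0.15  ]
latch_pivot top [306.3 241.6] 0.56 [ 0.5001 -0.0438  0.11  ]
cap_mid top [308.6 212.3] 0.37 [ 0.5603 -0.0475  0.1385]
ring_hinge top [317.  191.7] 0.56 [ 0.6078 -0.067   0.11  ]
```

View pics/m8.png

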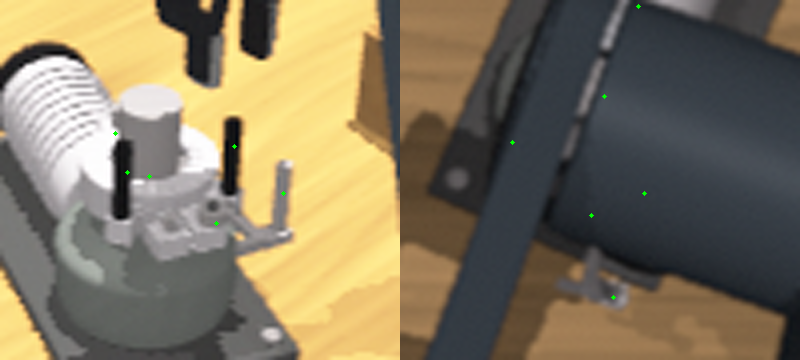

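The side crop shows both halves shut around the flanges: left pin at (121,180), right pin at (231,155), latch pin at (284,195). The model dots agree within about 1 px. Next is the latch.

Request:
drive_tool(linear=[[-15,-4,0],[-18,-4,0],[-15,-3,0],[-4,0,0],[0,0,0],[0,0,0]], rot=[[0,0,0],[0,0,0],[0,0,0],[0,0,0],[0,0,0],[0,0,0]], hand=[50,50,50,50,50,50])

```text
t: 26.82
tcp_pos: [0.4529, -0.0544, 0.2766]
tool_rot: [1.0, 0.011, -0.003, -0.0]
force: [0.6, -0.5, -0.1]
finger_gap: 0.584
```

```bash
python3 - <<'E'
from h import *
st(); lev(); go([.453,-.0545,.207])
E
```

```text
t 26.82 tcp [ 0.4529 -0.0544  0.2766] F [ 0.6 -0.5 -0.1] gap 49.9 q [-0.36  0.35  1.87 -0.    0.93  1.19] yaxis [ 0.022 -1.    -0.   ] z [-0.005  0.    -1.   ]
rot [-0.02  0.29  0.  ]
tool mm [ 0.5  0.1 69.6] norm 70.0
```

Request:
drive_tool(linear=[[0,0,12],[0,0,14],[0,0,14],[0,0,12],[0,0,8],[0,0,0],[0,0,0]], rot=[[0,0,0],[0,0,0],[0,0,0],[0,0,0],[0,0,0],[0,0,0],[0,0,0]], hand=[50,50,50,50,50,50,50])

```text
t: 27.4
tcp_pos: [0.462, -0.0577, 0.216]
tool_rot: [1.0, 0.01, 0.004, 0.002]
force: [-0.6, -0.0, -0.9]
finger_gap: 0.582
```

```bash
python3 - <<'E'
from h import *
st(); lev(); go([.453,-.0545,.208])
E
```

```text
t 27.4 tcp [ 0.462  -0.0577  0.216 ] F [-0.6 -0.  -0.9] gap 49.7 q [-0.36  0.46  1.92 -0.    0.76  1.19] yaxis [ 0.021 -1.     0.005] z [ 0.009 -0.005 -1.   ]
rot [ 0.29 -0.51  0.  ]
tool mm [-9.  -3.4  7.9] norm 12.0
```

Request:
drive_tool(linear=[[-5,-2,3],[-4,-1,3],[-1,0,2],[0,0,0],[0,0,0],[0,0,0],[0,0,0],[0,0,0]], rot=[[0,0,0],[0,0,0],[0,0,0],[0,0,0],[0,0,0],[0,0,0],[0,0,0],[0,0,0]], hand=[50,50,40,30,22,22,22,22])

```text
t: 28.07
tcp_pos: [0.4527, -0.0552, 0.2094]
tool_rot: [1.0, 0.011, 0.007, 0.003]
force: [0.4, -0.2, 0.6]
finger_gap: 0.256
```

```bash
cat >>h.py <<'E'
HP=np.array([.496,-.043])
E
python3 - <<'E'
from h import *
arc(HP,.0433,np.pi/2)
n='side'; im=cams.snapshot(n)[...,::-1]
for d in cams.spot_point('latch_pin',n)[:2]: print(np.round(d['at'],1),round(d['score'],2),atz(n,d['at'],.15).round(4))
u,v=proj(n,(.48,-.05,.13))[0].astype(int)
cv2.imwrite('pics/m9.png',cv2.resize(im[v-45:v+45,u-50:u+50],(500,450),interpolation=cv2.INTER_CUBIC))
E
```

```text
t 28.07 tcp [ 0.4527 -0.0552  0.2094] F [ 0.4 -0.2  0.6] gap 21.9 q [-0.37  0.46  1.95 -0.    0.72  1.18] yaxis [ 0.021 -1.     0.007] z [ 0.014 -0.007 -1.   ]
r 0.045 phi -164.3
tool mm [ 1.6 -0.4  2.5] norm 3.0
rot [  0.51  -0.76 -14.47]
[321.2 223.9] 0.7 [ 0.4505 -0.0437  0.15  ]
[289.  205.7] 0.58 [ 0.5559 -0.0441  0.15  ]
```

View pics/m9.png

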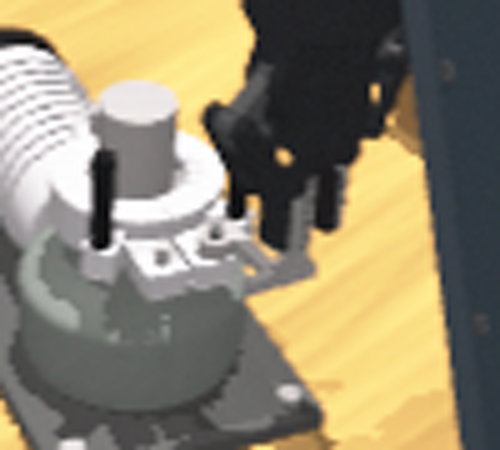

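The crop shows the latch pin at about (300,230) between the two fingers. I'll swing it.

Request:
drive_tool(linear=[[-1.1,-5.9,0],[-0.9,-6,0],[-0.6,-6,0],[-0.3,-6,0],[0,-6,0],[0.2,-6,0],[0,0,0]], rot=[[0,0,5.5],[0,0,5.5],[0,0,5.5],[0,0,5.5],[0,0,5.5],[0,0,5.5],[0,0,0]], hand=[22,22,22,22,22,22,22])

```text
t: 28.75
tcp_pos: [0.4567, -0.0203, 0.2092]
tool_rot: [0.958, -0.287, 0.006, 0.002]
force: [-0.3, 0.7, -0.2]
finger_gap: 0.256
```

```bash
python3 - <<'E'
from h import *
arc(HP,.0433,np.pi/2)
arc(HP,.0433,np.pi/2,phi_t=125)
arc(HP,.0433,np.pi/2,phi_t=100)
E
```

```text
t 28.75 tcp [ 0.4567 -0.0203  0.2092] F [-0.3  0.7 -0.2] gap 21.8 q [-0.29  0.46  1.94 -0.01  0.72  1.87] yaxis [-0.55  -0.835  0.001] z [ 0.01  -0.008 -1.   ]
r 0.0454 phi 150.0
tool mm [ 2.1 -0.1  2.2] norm 3.0
rot [ 0.1  -0.72 -3.4 ]
t 28.75 tcp [ 0.4567 -0.0203  0.2092] F [-0.3  0.7 -0.2] gap 21.8 q [-0.29  0.46  1.94 -0.01  0.72  1.87] yaxis [-0.55  -0.835  0.001] z [ 0.01  -0.008 -1.   ]
r 0.0454 phi 150.0
tool mm [  5.  -18.6   2.2] norm 19.0
rot [-0.06 -0.73 21.61]
t 28.75 tcp [ 0.4567 -0.0203  0.2092] F [-0.3  0.7 -0.2] gap 21.8 q [-0.29  0.46  1.94 -0.01  0.72  1.87] yaxis [-0.55  -0.835  0.001] z [ 0.01  -0.008 -1.   ]
r 0.0454 phi 150.0
tool mm [ 15.6 -34.2   2.3] norm 38.0
rot [-0.22 -0.72 46.61]
```

Request:
drive_tool(linear=[[1,-6.1,0],[1,-6.1,0],[1.2,-6,0],[1.5,-6,0],[1.6,-5,0],[0,0,0]], rot=[[0,0,5.5],[0,0,5.5],[0,0,5.5],[0,0,5.5],[0,0,5.5],[0,0,0]], hand=[22,22,22,22,22,22])

```text
t: 29.25
tcp_pos: [0.4787, -0.0037, 0.2085]
tool_rot: [0.861, -0.509, 0.003, 0.003]
force: [-0.1, 0.3, -0.5]
finger_gap: 0.26
```

```bash
python3 - <<'E'
from h import *
arc(HP,.0433,np.pi/2)
arc(HP,.0433,np.pi/2,phi_t=93)
E
```

```text
t 29.25 tcp [ 0.4787 -0.0037  0.2085] F [-0.1  0.3 -0.5] gap 22.2 q [-0.24  0.49  1.89 -0.01  0.76  2.41] yaxis [-0.876 -0.481  0.002] z [ 0.002 -0.007 -1.   ]
r 0.043 phi 113.7
tool mm [-0.3 -0.   1.5] norm 2.0
rot [ 0.1  -0.42  5.06]
t 29.25 tcp [ 0.4787 -0.0037  0.2085] F [-0.1  0.3 -0.5] gap 22.2 q [-0.24  0.49  1.89 -0.01  0.76  2.41] yaxis [-0.876 -0.481  0.002] z [ 0.002 -0.007 -1.   ]
r 0.043 phi 113.7
tool mm [  3.8 -15.    1.5] norm 16.0
rot [ 2.000e-02 -4.400e-01  2.578e+01]
```

Request:
drive_tool(linear=[[0.8,-4,0],[1,-4,0],[1.2,-4,0],[0,0,0]], rot=[[0,0,0],[0,0,0],[0,0,0],[0,0,0]], hand=[22,22,22,22])

```text
t: 29.58
tcp_pos: [0.4903, -0.0006, 0.2082]
tool_rot: [0.863, -0.505, 0.001, 0.003]
force: [0.8, 0.1, -0.4]
finger_gap: 0.255
```

Request:
drive_tool(linear=[[1.2,-4,0],[1.2,-4,0],[1.2,-4,0]], rot=[[0,0,0],[0,0,0],[0,0,0]], hand=[22,22,22])

```text
t: 29.83
tcp_pos: [0.496, 0.0014, 0.2072]
tool_rot: [0.865, -0.501, -0.007, 0.009]
force: [-11.3, -7.6, 9.4]
finger_gap: 0.258
```

```bash
python3 - <<'E'
from h import *
arc(HP,.0433,np.pi/2)
E
```

```text
t 29.83 tcp [0.496  0.0014 0.2072] F [-11.3  -7.6   9.4] gap 22.1 q [-0.22  0.51  1.83 -0.02  0.82  2.42] yaxis [-0.868 -0.497  0.023] z [-0.021 -0.009 -1.   ]
r 0.0444 phi 90.0
tool mm [0.9 0.5 0.2] norm 1.0
rot [ 1.33 -0.21 29.78]
```

Request:
drive_tool(linear=[[1,-5,0],[1,-5,0],[1,-5,0]], rot=[[0,0,0],[0,0,0],[0,0,0]], hand=[22,22,22])

```text
t: 30.08
tcp_pos: [0.4976, 0.0022, 0.2065]
tool_rot: [0.868, -0.496, -0.021, 0.023]
force: [-12.1, -8.5, 10.0]
finger_gap: 0.262
```

Request:
drive_tool(linear=[[0,3,0],[0,0,0],[0,0,0],[0,0,0],[0,0,-15],[0,0,-20],[0,0,-25],[0,0,-25],[0,0,0]], rot=[[0,0,0],[1.3,0,0],[0,0,0],[0,0,0],[0,0,0],[0,0,0],[0,0,0],[0,0,0],[0,0,0]], hand=[22,28,33,33,33,33,33,33,33])

```text
t: 30.83
tcp_pos: [0.5012, 0.0012, 0.2939]
tool_rot: [0.868, -0.496, -0.014, 0.011]
force: [1.2, -0.4, 0.1]
finger_gap: 0.388
```

```bash
python3 - <<'E'
from h import *
st(); go([.42,-.35,.32])
E
```

```text
t 30.83 tcp [0.5012 0.0012 0.2939] F [ 1.2 -0.4  0.1] gap 33.1 q [-0.21  0.39  1.73 -0.02  1.06  2.4 ] yaxis [-0.86  -0.508  0.033] z [-0.035 -0.006 -0.999]
tool mm [260.8 249.3 -21.3] norm 361.0
```

Request:
drive_tool(linear=[[0,0,-15],[-30,-10.5,-2],[-30,-10.5,-2],[-30,-10.5,-2],[-30,-10.5,-2],[-30,-10.5,-2],[-30,-10.5,-2],[-30,-10.5,-2],[-30,-10.5,-2],[0,0,0],[0,0,0]], rot=[[0,0,0],[0,0,0],[0,0,0],[0,0,0],[0,0,0],[0,0,0],[0,0,0],[0,0,0],[0,0,0],[0,0,0],[0,0,0]], hand=[33,33,33,33,33,33,33,33,33,33,33])

```text
t: 31.75
tcp_pos: [0.4602, 0.2496, 0.3244]
tool_rot: [0.873, -0.488, -0.014, -0.002]
force: [0.1, -0.0, -0.6]
finger_gap: 0.387
```

```bash
python3 - <<'E'
from h import *
st(); P=[]; obs=[]
for n in('side','top'):
    im=cams.snapshot(n)[...,::-1].copy()
    for l in('left_pin','right_pin','latch_pin','latch_pivot','cap_mid','small_cap','bottle','carton'):
        for d in cams.spot_point(l,n)[:3]:
            p=atz(n,d['at'],dict(latch_pivot=.11,cap_mid=.1385,small_cap=0,bottle=0,carton=0).get(l,.15)).round(3)
            if d['score']>.4: print(l,n,np.round(d['at'],1),round(d['score'],2),p)
    u,v=proj(n,(.53,-.04,.12))[0].astype(int)
    q=cv2.resize(im[v-35:v+35,u-40:u+40],(400,350),interpolation=cv2.INTER_CUBIC)
    for k,p in model([.558,-.051,-.36,0,0,0]).items():
        if 'pin' in k:
            w=(proj(n,p)[0]+.5-(u-40,v-35))*5; cv2.circle(q,tuple(int(i) for i in w),2,(0,255,0),-1)
    P.append(q)
cv2.imwrite('pics/m10.png',np.hstack(P))
E
```

```text
t 31.75 tcp [0.4602 0.2496 0.3244] F [ 0.1 -0.  -0.6] gap 33.0 q [0.27 0.37 1.65 0.02 1.14 2.85] yaxis [-0.852 -0.524  0.011] z [-0.023  0.016 -1.   ]
left_pin side [280.8 214.7] 0.93 [ 0.542 -0.002  0.15 ]
right_pin side [313.9 211.4] 0.91 [ 0.497 -0.07   0.15 ]
latch_pin side [293.1 223.8] 0.69 [0.496 0.004 0.15 ]
latch_pivot side [303.1 227.8] 0.66 [ 0.505 -0.043  0.11 ]
latch_pivot side [291. 208.] 0.65 [ 0.586 -0.084  0.11 ]
cap_mid side [120.8 300.2] 0.88 [0.561 0.412 0.139]
cap_mid side [288.  219.8] 0.59 [ 0.527 -0.011  0.139]
cap_mid side [198.4 299.9] 0.58 [0.459 0.305 0.139]
small_cap side [214.5 339.6] 0.77 [0.459 0.277 0.   ]
bottle side [369.8 228.2] 0.85 [ 0.47  -0.294  0.   ]
carton side [357.1 205. ] 0.79 [ 0.569 -0.364  0.   ]
left_pin top [284.3 222.6] 0.93 [0.538 0.003 0.15 ]
left_pin top [318.6 241.2] 0.69 [ 0.5   -0.067  0.15 ]
right_pin top [318.3 239.9] 0.7 [ 0.503 -0.067  0.15 ]
latch_pin top [285.  249.1] 0.46 [0.484 0.001 0.15 ]
latch_pivot top [307.1 241.4] 0.73 [ 0.5   -0.045  0.11 ]
cap_mid top [310.3 212.5] 0.83 [ 0.56  -0.051  0.138]
cap_mid top [131.5 170.6] 0.76 [0.648 0.329 0.138]
cap_mid top [178.4 217.8] 0.7 [0.548 0.225 0.138]
small_cap top [309.3 214.6] 0.67 [ 0.568 -0.055  0.   ]
small_cap top [172.  255.8] 0.6 [0.467 0.276 0.   ]
bottle top [403.6 256.2] 0.74 [ 0.469 -0.279  0.   ]
carton top [436.  211.2] 0.66 [ 0.577 -0.359  0.   ]
```

View pics/m10.png

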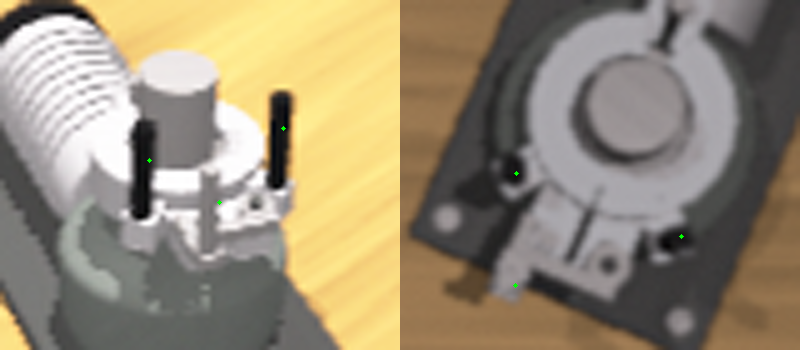

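```bash
python3 - <<'E'
from h import *
np.set_printoptions(precision=3,suppress=True)
obs=[('left_pin','side',(280.8,214.7)),('right_pin','side',(313.9,211.4)),('latch_pin','side',(293.1,223.8)),('latch_pivot','side',(303.1,227.8)),
('left_pin','top',(284.3,222.6)),('right_pin','top',(318.3,239.9)),('latch_pin','top',(285,249.1)),('latch_pivot','top',(307.1,241.4))]
for fr in((0,1,2,5),(0,1,2,3,4,5)):
    x,r=fit(obs,[.558,-.051,-.36,0,0,0],fr); print(x); print(np.c_[r[:4],r[4:]])
E
```

```text
[ 0.56  -0.054 -0.482  0.     0.     0.142]
[[ 1.184  0.44   2.679 -0.55 ]
 [-3.697 -0.885 -0.094 -1.411]
 [ 3.138  1.298 -0.398 -1.85 ]
 [ 1.215  1.731 -2.61   1.137]]
[ 0.557 -0.058 -0.37   0.134 -0.082  0.041]
[[-0.009  0.945  0.942 -0.785]
 [-2.966 -0.778  0.377 -0.653]
 [ 3.095  1.082 -0.128 -2.173]
 [ 2.25   1.943 -2.05   2.237]]
```

```bash
python3 - <<'E'
from h import *
np.set_printoptions(precision=3,suppress=True)
obs=[]
for n in('side','top'):
    im=cams.snapshot(n); g=im.max(2).astype(np.uint8)
    for l,p in model([.558,-.051,-.36,0,0,0]).items():
        if l not in('left_pin','right_pin'): continue
        c=proj(n,p)[0]; a=[c for c in proj(n,[(p[0],p[1],.1245),(p[0],p[1],.17)])]
        m=(g<45).astype(np.uint8); k,lab,stt,cen=cv2.connectedComponentsWithStats(m)
        ok=[i for i in range(1,k) if 6<stt[i,4]<400]; i=min(ok,key=lambda i:np.hypot(*(cen[i]-c)))
        print(n,l,'blob',cen[i],'n',stt[i,4],'box',stt[i,:4],'model mid',proj(n,(p[0],p[1],.147))[0])
        obs.append((l,n,cen[i]))
    # latch: print gray patch in top
    if n=='top':
        d=cams.regions_of('latch',n)[:2]
    else: d=cams.regions_of('latch',n)[:2]
    for q in d:
        ys,xs=np.nonzero(q['pixels']); print(n,'latch region',q['rect'],round(q['score'],2),len(xs),xs.mean(),ys.mean())
    if n=='top': print(g[238:262,276:314])
    cv2.imwrite(f'pics/fin_{n}.png',im[...,::-1])
x,r=fit(obs,[.558,-.051,-.36,0,0,0],(0,1,2)); print(x,r.ravel())
x,r=fit(obs,[.558,-.051,-.36,0,0,0],(2,3,4)); print(x,r.ravel())
E
```

```text
side left_pin blob [283.052 218.586] n 58 box [282 210   4  19] model mid [284.352 217.727]
side right_pin blob [310.309 212.873] n 55 box [309 204   4  19] model mid [311.158 211.129]
side latch region [243.1, 184.5, 327.0, 275.4] 0.7 4574 282.0177087888063 233.5069960647136
side latch region [285.5, 219.0, 310.8, 237.3] 0.54 232 299.07327586206895 229.06034482758622
top left_pin blob [285.706 225.471] n 17 box [284 223   4   6] model mid [286.751 226.29 ]
top right_pin blob [318.667 239.524] n 21 box [316 238   7   4] model mid [319.634 238.806]
[[ 67  69  70  70  69  58  43  39  37  39  66 112 146 150 145 149 153 155
  157 164 171 172 151  99  71 123 168 175 174 172 173 172 173 174 171 145
  101 105]
 [ 69  69  71  70  63  49  40  34  37  49  90 132 150 152 154 154 151 151
  154 159 167 169 136  75  89 145 171 170 166 166 168 171 173 174 168 132
   75  80]
 [ 70  70  70  68  56  43  37  36  40  66 111 146 149 148 151 146 143 150
  153 159 165 156 109  71 115 164 170 154 141 143 153 165 172 173 150  97
   55  74]
 [ 69  71  72  64  49  39  36  41  63  99 131 150 151 148 143 136 139
[... 2774 characters left out ...]
 70  54
   53  57]
 [156 158 157 157 157 156 155 156 156 155 156 155 155 155 154 155 156 154
  155 153 150 139 135 132 134 133 134 137 143 150 152 154 152 142 121  92
   75  63]
 [160 161 160 160 161 159 161 160 161 161 160 159 160 160 161 159 160 160
  161 160 157 150 143 142 139 138 138 139 141 144 149 156 160 160 154 145
  133 107]
 [154 154 154 154 154 155 155 154 156 155 156 156 155 155 155 156 156 156
  156 157 155 155 151 146 140 137 135 135 136 136 139 146 154 156 157 156
  154 143]]
[ 0.557 -0.049 -0.399  0.     0.     0.   ] [ 0.22  -1.612  0.372 -1.886 -0.297  0.236 -0.784  0.031]
[ 0.558 -0.051 -0.373  0.021 -0.023  0.   ] [ 0.138 -1.933  0.158 -2.262  0.097 -0.285 -0.38  -0.68 ]
```

```bash
python3 - <<'E'
from h import *
np.set_printoptions(precision=3,suppress=True)
c=proj('side',(.53,-.04,.12))[0].astype(int); t=proj('top',(.53,-.04,.12))[0].astype(int)
b=np.array([c[0]-40,c[1]-35])-.5; bt=np.array([t[0]-40,t[1]-35])-.5
lt=b+np.array([208,212])/5
print('side latch mid px',lt,'right',b+np.array([279,140])/5)
base=[.557,-.049,-.399]
for la in(-.1,0,.05,.1,.15,.2,.3):
    m=model(base+[0,0,la])['latch_pin'];m[2]=.147
    r=model(base+[0,0,la])['right_pin'];r[2]=.147
    print(la,'side d',proj('side',m)[0]-proj('side',r)[0],'top d',proj('top',m)[0]-proj('top',r)[0])
print('obs side d',lt-(310.31,212.87),'top pin candidates d',bt+np.array([112,272])/5-(318.67,239.52), bt+np.array([108,290])/5-(318.67,239.52))
im=cv2.imread('pics/fin_side.png')
g=im.max(2); u,v=lt.astype(int); print(g[v-12:v+14,u-8:u+9])
E
```

```text
side latch mid px [296.1 226.9] right [310.3 212.5]
-0.1 side d [-15.511  13.885] top d [-33.695   6.471]
0 side d [-14.002  14.567] top d [-33.412   8.573]
0.05 side d [-13.206  14.876] top d [-33.192   9.611]
0.1 side d [-12.386  15.162] top d [-32.92   10.638]
0.15 side d [-11.544  15.425] top d [-32.598  11.65 ]
0.2 side d [-10.681  15.663] top d [-32.225  12.646]
0.3 side d [-8.906 16.065] top d [-31.334  14.576]
obs side d [-14.21  14.03] top pin candidates d [-32.77   6.38] [-33.57   9.98]
[[130 130 130 129 126 126 123 119 117 138 189 202 226 249 249 253 253]
 [129 130 130 127 126 124 122 118 118 152 201 221 235 245 249 253 254]
 [128 129 128 127 126 124 122 119 118 167 222 242 252 253 253 253 253]
 [129 127 128 126 125 122 121 147 178 219 249 253 253 253 254 254 253]
 [136 128 128 126 124 143 178 218 235 235 243 250 253 253 253 253 253]
 [252 252 253 253 252 252 241 172 205 222 196 236 254 253 253 247 208]
 [253 253 254 254 253 253 241 154 136 137 145 230 253 254 249 206 147]
 [254 254 254 254 253 253 243 153 130 125 162 228 240 212 161 148 210]
 [253 253 253 254 253 252 243 
[... 548 characters left out ...]
154 218 241 238 186 129 131 123 184 235 239 243 234 186 149]
 [134 135 131 157 218 234 200 128 127 121 143 164 145 140 136 129 123]
 [124 140 137 157 219 230 187 129 127 121 121 125 124 124 127 134 137]
 [115 141 141 136 202 233 186 130 128 121 125 139 136 134 147 153 154]
 [106 132 150 138 147 191 184 128 128 119 149 173 151 149 151 157 155]
 [ 99 108 135 141 127 144 155 133 126 143 191 198 160 162 152 156 156]
 [100 100 122 148 136 124 134 191 229 210 156 132 120 131 153 162 156]
 [100  99 109 133 146 136 125 135 141 137 127 122 114 103 104 105 103]
 [101  99 102 110 138 148 134 130 127 124 117 106  97  99  99  97  97]
 [100 100 101 101 111 114 112 112  97 102 102  98  97  99  99  98  99]]
```

The latch pin's measured offset from the right pin (-14.2 px) matches the latch at 0 rad (model -14.0 px), and both halves read shut. I'm handing in.

```bash
python3 -c "
from h import *
st(); print(order.sign_off())"
```

```text
t 32.85 tcp [0.4604 0.2488 0.3249] F [ 1.3  0.6 -0.5] gap 33.2 q [0.27 0.37 1.65 0.02 1.14 2.85] yaxis [-0.853 -0.522  0.011] z [-0.023  0.017 -1.   ]
the job is handed in; nothing more can be done
None
```

The job is done and handed in after 33 s on the robot's clock. I lowered the wide steel cap onto the port and let go. Then I swung both ring halves to their stops (about 16 N and 26 N) and the hook latch to its stop (about 14–18 N). The arm finished clear at TCP (0.46, 0.25, 0.32).

**Last checks:**
- **Ring:** the pin blobs put the halves at +0.02 and -0.02 rad, so shut.
- **Latch:** the pin offset in the side picture fits about 0 rad, so home.
- **Cap:** the top camera's network puts it about 2 mm from the port axis. It looks upright.
- **Bystanders:** the smaller cap, bottle and carton are unmoved to within detection noise of about 1 cm.

**Checks that disagreed:**
- Fits on the raw network points alone were inconsistent. One gave the latch 0.14 rad, another gave the ring halves 0.13 and -0.08 rad. I judged these to be detection noise, because the residuals were up to 3.7 px, and trusted the pixel measurements and the felt stops.
- The side network's last point for the seated cap was also off, by about 5 cm. Other parts hid most of the cap in that view.
- Joint 6 finished right at its 2.85 rad limit, and I didn't move it off before handing in.

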